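# Pad a packing tray and weigh it

### The arm

A 6-joint arm with a two-finger parallel gripper is mounted at the origin on the work surface. World frame = base frame: x ahead of the robot, y to its left, z up, the work surface at z = 0. Lengths are in mm, angles in rad, forces in N, time in s.
With the tool pointing down it reaches from about 275 to 750 mm from the base axis. Payload 10.2 kg.
Tool frame: the origin (TCP) lies midway between the tips of the shut fingers; the grasp point (between the pads) lies 19 mm behind it (ctrl.grip_depth is the distance from the TCP to the grasp point, in mm); y points along the fingers, x is the direction in which the jaws open and shut, and the axes are right-handed (so a half turn about y gives the same grasp; the last joint's range is limited). The gripper opens to 85 mm and grips with 20 to 120 N. Pads are 22 mm wide; open, the fingers measure 114 mm over their backs; the gripper's body (76 mm by 85 mm) begins 54 mm behind the grasp point. The pads swing forward as they close: fully open they stand 13 mm farther back than shut.
Start: joints at [-1.332, 0.313, 1.498, -0, 1.331, -0.223], TCP at [233.908, -470.019, 231.294] pointing down, gripper open.
Joint ranges: [-2.94, 2.94], [-0.97, 2.17], [0.19, 2.56], [-1.23, 4.37], [0.02, 3.11], [-2.88, 2.88]. Speed limits (rad/s): [2.39, 2.39, 3.01, 3.14, 3.14, 3.14].

### API

Orientations are given as a unit quaternion [w, x, y, z].
In Python, from rig import ctrl gives the robot as it stands. The module is installed in compiled form; this text tells all that it offers.
- The arm moves only by the tool drive_tool, never from a script. Its arguments are lists of equal length, an entry for each row: "gripper": the closure, from 0 (fully open) to 1 (shut); "offset": the shift along the tool's x, y, z in m, a list of three; "turn": the turn about the tool's y in degrees. In form: {"gripper": [gripper, ...], "offset": [[tx, ty, tz], ...], "turn": [turn, ...]}. A call has 1 to 20 rows; each row shifts and turns the commanded pose from where the row before left it, along the tool's axes as they then stand; what a row does not reach is not made up. A row lasts 1/12 s, in which the tool goes at most 41.7 mm and 7.16 degrees, less where a joint would pass 70% of its speed; a pose out of reach is approached as far as the arm can. A call is refused whole if a number of a shift passes 0.0417 or a number of a turn 7.16, either way. A call with a gripper value outside its range is refused whole. The fingers move at their own pace and stop on an object; "force" is the grip in N (left out, the last holds). Time passes only in rows, so rows that do not move let the fingers close. It gives the time, the measured TCP pose, the force and the opening at its end, in the units of the state.
- ctrl.sense(): the state, without advancing time (a new reading comes with each control period).
- ctrl.capture(name): name is "scene" or "top" or "wrist"; returns (picture, depth): 420x560x3 uint8, red, green, blue; 420x560 float32, mm along the optical axis (not along the pixel's ray), 0 where there is no reading.
- ctrl.camera_params(name): a dict with "fovy" (degrees; the focal length in pixels is half the picture's height over the tangent of half this angle, whatever the lens; pixels are square), "cx", "cy" (the principal point, pixels), "distortion" ([k1, k2, p1, p2, k3] as OpenCV has them; the pictures are not rectified), "view" (4x4, takes a point from world to camera coordinates); the wrist camera has in their place "tool_from_camera" (4x4, takes a point from camera to tool coordinates, whose origin is the TCP and whose axes are the tool frame's). Camera axes: x right, y down, z forward; pixel columns grow to the right and rows downward; lengths in mm; the calibration is good to about 2 mm. A picture is of the moment at which its call begins: read the wrist's pose just before it. camera_params takes no time and is no camera call.
- ctrl.finish_job(): hands the job in, once; it reports no verdict.
Trained networks look in the newest picture that a camera, given by its name, has taken for a name from the list of things; names that differ only in an ending like _2 or _b are one class to them, and where a whole thing is asked for, a point or a joint stands for the part that bears it (a point fixed in the world has none). Each returns a list of dicts, best first, with "score" (0 to 1); they miss things now and then, are a little off and sometimes report something else, mostly with a low value. They report only what shows in the picture. A call takes as long as a camera call.
- ctrl.boxes_of(camera, query): "centre" ([x, y, z] in mm, in the coordinates of the camera as it stood for that picture, good to about 4 mm: the middle of the surface that is visible of it).
- ctrl.regions_of(camera, query): "mask" (420x560 bool, what is visible of it).
- ctrl.pinpoint(camera, query): "centre" ([x, y, z] in mm, in the coordinates of the camera as it stood for that picture, good to about 4 mm: a listed point, or the origin of a listed thing).
The state is a dict: "time_s": time; "joints": joint angles; "dq": joint speeds; "tau": joint torques, N m; "eef_pos": TCP position; "ee_rot": TCP orientation; "force": force on the tool from outside, world axes, zero at the start; "wrist_torque": the same for the moment, N m; "grip_width": opening from 0.0 (shut) to 1.0 (fully open).
Only numpy, scipy, OpenCV 4.12 (cv2) and the standard library are available. Lean on these libraries where they do the work, as an engineer would, in place of code of your own. Each camera call takes 0.05 s, during which the arm holds its last target.

### The job

Prove the parcel scale by standing the brass check weight centred on its steel pan and letting go of it there for a moment, then put the weight back on the black mat. With the packing tray still on the table, shake all the cork plugs out of the shaker over it so that every one of its four compartments gets some, and stand the shaker upright on the mat again. Finally lift the tray by its tab and set it centred on the scale pan, with all the plugs still in it and some in each compartment, and without knocking the other things on the table about.

Things in the scene. Friction and masses are not known exactly. Their poses are not given: they have to be found in the camera images.
- pan (a joint): Travel of the sprung pan of the parcel scale, in m: 0 empty, grows as the pan sinks (stop at 0.016); about 22 mm per kg. The scale is a grey box 190 x 190 x 46 mm, fixed, with a square steel pan 180 x 180 x 8 mm over it whose top is 72 mm above the table when empty.
- pan_centre (a point): Centre of the top face of the steel pan (marked there by a 68 mm ring), 72 mm above the table when empty; x and y axes along the pan's sides.
- tray_mid (a point): Loose cardboard packing tray, 170 x 170 mm, walls 50 mm high and 4 mm thick, floor 4 mm thick, 0.22 kg, split by two crossing dividers (along its x = 0 and y = 0) into four equal open compartments of about 79 x 79 mm. The point is the tray's centre, 25 mm above its underside; its x and y axes run along the sides, z is up. At the middle a lifting tab stands up.
- tray_tab (a point): The tray's lifting tab: an upright cardboard tab in the middle of the tray, 10 mm thick (along tray x), 50 mm wide (along tray y), top 79 mm above the tray's underside. The point lies in the tab 64 mm above the tray's underside; pinch here.
- mat (a point): Fixed black rubber mat, 170 (x) x 190 (y) mm, 3 mm thick, on which shaker and check weight stand. The point is its centre on its upper face.
- shaker_grip (a point): White and clear plastic shaker, a box 138 (x) x 58 (y) x 48 mm with a square post 28 x 28 mm and 45 mm tall upright on its roof, 0.24 kg plus the plugs. The point lies in the post on its axis, 70 mm above the shaker's underside (post top 93 mm). x runs from the mouth (-x end) to the closed back end, y across, z up. The roof does not open.
- shaker_mouth (a point): Middle of the shaker's mouth, on its sill: 70 mm from the post's axis towards shaker -x, 8 mm above its underside; opening 50 mm wide, 36 mm high. The smooth floor rises 4 mm over the last 30 mm, so plugs stay in while it is level and slide out, one or a few at a time, when the mouth is tipped down, usually at 20 to 40 degrees, sooner with shaking.
- weight_mid (a point): Brass check weight: a cylinder 50 mm in diameter and 44 mm high with a knob 28 to 32 mm in diameter above it, 74 mm high in all, about 0.5 kg. The point is on its axis, 37 mm above its underside; z is up.
- plug0_mid (a point): A cork cushioning plug, a short cylinder 20 mm in diameter and 18 mm high, 10 g, at the start inside the shaker (absent in some starts: None). The point is its centre, z along its axis.
- plug1_mid (a point): A cork cushioning plug, a short cylinder 20 mm in diameter and 18 mm high, 10 g, at the start inside the shaker (absent in some starts: None). The point is its centre, z along its axis.
- plug2_mid (a point): A cork cushioning plug, a short cylinder 20 mm in diameter and 18 mm high, 10 g, at the start inside the shaker (absent in some starts: None). The point is its centre, z along its axis.
- plug3_mid (a point): A cork cushioning plug, a short cylinder 20 mm in diameter and 18 mm high, 10 g, at the start inside the shaker (absent in some starts: None). The point is its centre, z along its axis.
- plug4_mid (a point): A cork cushioning plug, a short cylinder 20 mm in diameter and 18 mm high, 10 g, at the start inside the shaker (absent in some starts: None). The point is its centre, z along its axis.
- plug5_mid (a point): A cork cushioning plug, a short cylinder 20 mm in diameter and 18 mm high, 10 g, at the start inside the shaker (absent in some starts: None). The point is its centre, z along its axis.
- plug6_mid (a point): A cork cushioning plug, a short cylinder 20 mm in diameter and 18 mm high, 10 g, at the start inside the shaker (absent in some starts: None). The point is its centre, z along its axis.
- plug7_mid (a point): A cork cushioning plug, a short cylinder 20 mm in diameter and 18 mm high, 10 g, at the start inside the shaker (absent in some starts: None). The point is its centre, z along its axis.
- plug8_mid (a point): A cork cushioning plug, a short cylinder 20 mm in diameter and 18 mm high, 10 g, at the start inside the shaker (absent in some starts: None). The point is its centre, z along its axis.
- plug9_mid (a point): A cork cushioning plug, a short cylinder 20 mm in diameter and 18 mm high, 10 g, at the start inside the shaker (absent in some starts: None). The point is its centre, z along its axis.
- tape: Bystander: roll of clear tape lying flat, 90 mm in diameter, 45 mm high; origin at the centre of its underside.
- marker: Bystander: marker pen lying flat, 120 mm long (x), 18 mm thick; origin at the middle of its underside.
- stapler: Bystander: stapler, 140 (x) x 36 x 50 mm; origin at the middle of its underside.
- bundle: Bystander: bundle of folded papers, 120 (x) x 182 (y) x 37 mm; origin at the middle of its underside.
- pencup: Bystander: dark steel cup, 76 mm in diameter, 95 mm high; origin at the centre of its underside.

How it is judged (in metres and radians):
On the way, in this order (a step that is already met when the one before it is completed fails the run):
1. the check weight stands by itself centred on the scale pan (within 15 mm) and has pushed it down (horizontal distance between weight_mid and pan_centre below 0.015 m and value of joint pan above 0.006 m and angle between weight_mid's own z axis and vertical below 0.1 rad and contact force between the fingers and weight below 0.05 N and linear speed of weight below 0.02 m/s), for 0.3 s.
2. all the plugs are in the tray, at least one in every compartment, with the tray on the table (x of plug0_mid in the frame of tray_mid between -0.085 and 0.085 m and y of plug0_mid in the frame of tray_mid between -0.085 and 0.085 m and z of plug0_mid in the frame of tray_mid between -0.026 and 0.03 m and x of plug1_mid in the frame of tray_mid between -0.085 and 0.085 m and y of plug1_mid in the frame of tray_mid between -0.085 and 0.085 m and z of plug1_mid in the frame of tray_mid between -0.026 and 0.03 m and x of plug2_mid in the frame of tray_mid between -0.085 and 0.085 m and y of plug2_mid in the frame of tray_mid between -0.085 and 0.085 m and z of plug2_mid in the frame of tray_mid between -0.026 and 0.03 m and x of plug3_mid in the frame of tray_mid between -0.085 and 0.085 m and y of plug3_mid in the frame of tray_mid between -0.085 and 0.085 m and z of plug3_mid in the frame of tray_mid between -0.026 and 0.03 m and x of plug4_mid in the frame of tray_mid between -0.085 and 0.085 m and y of plug4_mid in the frame of tray_mid between -0.085 and 0.085 m and z of plug4_mid in the frame of tray_mid between -0.026 and 0.03 m and x of plug5_mid in the frame of tray_mid between -0.085 and 0.085 m and y of plug5_mid in the frame of tray_mid between -0.085 and 0.085 m and z of plug5_mid in the frame of tray_mid between -0.026 and 0.03 m and x of plug6_mid in the frame of tray_mid between -0.085 and 0.085 m and y of plug6_mid in the frame of tray_mid between -0.085 and 0.085 m and z of plug6_mid in the frame of tray_mid between -0.026 and 0.03 m and x of plug7_mid in the frame of tray_mid between -0.085 and 0.085 m and y of plug7_mid in the frame of tray_mid between -0.085 and 0.085 m and z of plug7_mid in the frame of tray_mid between -0.026 and 0.03 m and x of plug8_mid in the frame of tray_mid between -0.085 and 0.085 m and y of plug8_mid in the frame of tray_mid between -0.085 and 0.085 m and z of plug8_mid in the frame of tray_mid between -0.026 and 0.03 m and x of plug9_mid in the frame of tray_mid between -0.085 and 0.085 m and y of plug9_mid in the frame of tray_mid between -0.085 and 0.085 m and z of plug9_mid in the frame of tray_mid between -0.026 and 0.03 m and ((x of plug0_mid in the frame of tray_mid above 0 m and y of plug0_mid in the frame of tray_mid above 0 m) or (x of plug1_mid in the frame of tray_mid above 0 m and y of plug1_mid in the frame of tray_mid above 0 m) or (x of plug2_mid in the frame of tray_mid above 0 m and y of plug2_mid in the frame of tray_mid above 0 m) or (x of plug3_mid in the frame of tray_mid above 0 m and y of plug3_mid in the frame of tray_mid above 0 m) or (x of plug4_mid in the frame of tray_mid above 0 m and y of plug4_mid in the frame of tray_mid above 0 m) or (x of plug5_mid in the frame of tray_mid above 0 m and y of plug5_mid in the frame of tray_mid above 0 m) or (x of plug6_mid in the frame of tray_mid above 0 m and y of plug6_mid in the frame of tray_mid above 0 m) or (x of plug7_mid in the frame of tray_mid above 0 m and y of plug7_mid in the frame of tray_mid above 0 m) or (x of plug8_mid in the frame of tray_mid above 0 m and y of plug8_mid in the frame of tray_mid above 0 m) or (x of plug9_mid in the frame of tray_mid above 0 m and y of plug9_mid in the frame of tray_mid above 0 m)) and ((x of plug0_mid in the frame of tray_mid above 0 m and y of plug0_mid in the frame of tray_mid below 0 m) or (x of plug1_mid in the frame of tray_mid above 0 m and y of plug1_mid in the frame of tray_mid below 0 m) or (x of plug2_mid in the frame of tray_mid above 0 m and y of plug2_mid in the frame of tray_mid below 0 m) or (x of plug3_mid in the frame of tray_mid above 0 m and y of plug3_mid in the frame of tray_mid below 0 m) or (x of plug4_mid in the frame of tray_mid above 0 m and y of plug4_mid in the frame of tray_mid below 0 m) or (x of plug5_mid in the frame of tray_mid above 0 m and y of plug5_mid in the frame of tray_mid below 0 m) or (x of plug6_mid in the frame of tray_mid above 0 m and y of plug6_mid in the frame of tray_mid below 0 m) or (x of plug7_mid in the frame of tray_mid above 0 m and y of plug7_mid in the frame of tray_mid below 0 m) or (x of plug8_mid in the frame of tray_mid above 0 m and y of plug8_mid in the frame of tray_mid below 0 m) or (x of plug9_mid in the frame of tray_mid above 0 m and y of plug9_mid in the frame of tray_mid below 0 m)) and ((x of plug0_mid in the frame of tray_mid below 0 m and y of plug0_mid in the frame of tray_mid above 0 m) or (x of plug1_mid in the frame of tray_mid below 0 m and y of plug1_mid in the frame of tray_mid above 0 m) or (x of plug2_mid in the frame of tray_mid below 0 m and y of plug2_mid in the frame of tray_mid above 0 m) or (x of plug3_mid in the frame of tray_mid below 0 m and y of plug3_mid in the frame of tray_mid above 0 m) or (x of plug4_mid in the frame of tray_mid below 0 m and y of plug4_mid in the frame of tray_mid above 0 m) or (x of plug5_mid in the frame of tray_mid below 0 m and y of plug5_mid in the frame of tray_mid above 0 m) or (x of plug6_mid in the frame of tray_mid below 0 m and y of plug6_mid in the frame of tray_mid above 0 m) or (x of plug7_mid in the frame of tray_mid below 0 m and y of plug7_mid in the frame of tray_mid above 0 m) or (x of plug8_mid in the frame of tray_mid below 0 m and y of plug8_mid in the frame of tray_mid above 0 m) or (x of plug9_mid in the frame of tray_mid below 0 m and y of plug9_mid in the frame of tray_mid above 0 m)) and ((x of plug0_mid in the frame of tray_mid below 0 m and y of plug0_mid in the frame of tray_mid below 0 m) or (x of plug1_mid in the frame of tray_mid below 0 m and y of plug1_mid in the frame of tray_mid below 0 m) or (x of plug2_mid in the frame of tray_mid below 0 m and y of plug2_mid in the frame of tray_mid below 0 m) or (x of plug3_mid in the frame of tray_mid below 0 m and y of plug3_mid in the frame of tray_mid below 0 m) or (x of plug4_mid in the frame of tray_mid below 0 m and y of plug4_mid in the frame of tray_mid below 0 m) or (x of plug5_mid in the frame of tray_mid below 0 m and y of plug5_mid in the frame of tray_mid below 0 m) or (x of plug6_mid in the frame of tray_mid below 0 m and y of plug6_mid in the frame of tray_mid below 0 m) or (x of plug7_mid in the frame of tray_mid below 0 m and y of plug7_mid in the frame of tray_mid below 0 m) or (x of plug8_mid in the frame of tray_mid below 0 m and y of plug8_mid in the frame of tray_mid below 0 m) or (x of plug9_mid in the frame of tray_mid below 0 m and y of plug9_mid in the frame of tray_mid below 0 m)) and height (world z) of tray_mid below 0.035 m and angle between tray_mid's own z axis and vertical below 0.1 rad), for 0.2 s.
At the end, for the whole second after the job is handed in: The tray stands flat and at rest on the scale pan, its centre within 15 mm of the pan's, pressing the pan down; all plugs are in it, at least one in each of the four compartments; the check weight and the shaker stand upright on the mat, their centres within its outline (x of plug0_mid in the frame of tray_mid between -0.085 and 0.085 m and y of plug0_mid in the frame of tray_mid between -0.085 and 0.085 m and z of plug0_mid in the frame of tray_mid between -0.026 and 0.03 m and x of plug1_mid in the frame of tray_mid between -0.085 and 0.085 m and y of plug1_mid in the frame of tray_mid between -0.085 and 0.085 m and z of plug1_mid in the frame of tray_mid between -0.026 and 0.03 m and x of plug2_mid in the frame of tray_mid between -0.085 and 0.085 m and y of plug2_mid in the frame of tray_mid between -0.085 and 0.085 m and z of plug2_mid in the frame of tray_mid between -0.026 and 0.03 m and x of plug3_mid in the frame of tray_mid between -0.085 and 0.085 m and y of plug3_mid in the frame of tray_mid between -0.085 and 0.085 m and z of plug3_mid in the frame of tray_mid between -0.026 and 0.03 m and x of plug4_mid in the frame of tray_mid between -0.085 and 0.085 m and y of plug4_mid in the frame of tray_mid between -0.085 and 0.085 m and z of plug4_mid in the frame of tray_mid between -0.026 and 0.03 m and x of plug5_mid in the frame of tray_mid between -0.085 and 0.085 m and y of plug5_mid in the frame of tray_mid between -0.085 and 0.085 m and z of plug5_mid in the frame of tray_mid between -0.026 and 0.03 m and x of plug6_mid in the frame of tray_mid between -0.085 and 0.085 m and y of plug6_mid in the frame of tray_mid between -0.085 and 0.085 m and z of plug6_mid in the frame of tray_mid between -0.026 and 0.03 m and x of plug7_mid in the frame of tray_mid between -0.085 and 0.085 m and y of plug7_mid in the frame of tray_mid between -0.085 and 0.085 m and z of plug7_mid in the frame of tray_mid between -0.026 and 0.03 m and x of plug8_mid in the frame of tray_mid between -0.085 and 0.085 m and y of plug8_mid in the frame of tray_mid between -0.085 and 0.085 m and z of plug8_mid in the frame of tray_mid between -0.026 and 0.03 m and x of plug9_mid in the frame of tray_mid between -0.085 and 0.085 m and y of plug9_mid in the frame of tray_mid between -0.085 and 0.085 m and z of plug9_mid in the frame of tray_mid between -0.026 and 0.03 m and ((x of plug0_mid in the frame of tray_mid above 0 m and y of plug0_mid in the frame of tray_mid above 0 m) or (x of plug1_mid in the frame of tray_mid above 0 m and y of plug1_mid in the frame of tray_mid above 0 m) or (x of plug2_mid in the frame of tray_mid above 0 m and y of plug2_mid in the frame of tray_mid above 0 m) or (x of plug3_mid in the frame of tray_mid above 0 m and y of plug3_mid in the frame of tray_mid above 0 m) or (x of plug4_mid in the frame of tray_mid above 0 m and y of plug4_mid in the frame of tray_mid above 0 m) or (x of plug5_mid in the frame of tray_mid above 0 m and y of plug5_mid in the frame of tray_mid above 0 m) or (x of plug6_mid in the frame of tray_mid above 0 m and y of plug6_mid in the frame of tray_mid above 0 m) or (x of plug7_mid in the frame of tray_mid above 0 m and y of plug7_mid in the frame of tray_mid above 0 m) or (x of plug8_mid in the frame of tray_mid above 0 m and y of plug8_mid in the frame of tray_mid above 0 m) or (x of plug9_mid in the frame of tray_mid above 0 m and y of plug9_mid in the frame of tray_mid above 0 m)) and ((x of plug0_mid in the frame of tray_mid above 0 m and y of plug0_mid in the frame of tray_mid below 0 m) or (x of plug1_mid in the frame of tray_mid above 0 m and y of plug1_mid in the frame of tray_mid below 0 m) or (x of plug2_mid in the frame of tray_mid above 0 m and y of plug2_mid in the frame of tray_mid below 0 m) or (x of plug3_mid in the frame of tray_mid above 0 m and y of plug3_mid in the frame of tray_mid below 0 m) or (x of plug4_mid in the frame of tray_mid above 0 m and y of plug4_mid in the frame of tray_mid below 0 m) or (x of plug5_mid in the frame of tray_mid above 0 m and y of plug5_mid in the frame of tray_mid below 0 m) or (x of plug6_mid in the frame of tray_mid above 0 m and y of plug6_mid in the frame of tray_mid below 0 m) or (x of plug7_mid in the frame of tray_mid above 0 m and y of plug7_mid in the frame of tray_mid below 0 m) or (x of plug8_mid in the frame of tray_mid above 0 m and y of plug8_mid in the frame of tray_mid below 0 m) or (x of plug9_mid in the frame of tray_mid above 0 m and y of plug9_mid in the frame of tray_mid below 0 m)) and ((x of plug0_mid in the frame of tray_mid below 0 m and y of plug0_mid in the frame of tray_mid above 0 m) or (x of plug1_mid in the frame of tray_mid below 0 m and y of plug1_mid in the frame of tray_mid above 0 m) or (x of plug2_mid in the frame of tray_mid below 0 m and y of plug2_mid in the frame of tray_mid above 0 m) or (x of plug3_mid in the frame of tray_mid below 0 m and y of plug3_mid in the frame of tray_mid above 0 m) or (x of plug4_mid in the frame of tray_mid below 0 m and y of plug4_mid in the frame of tray_mid above 0 m) or (x of plug5_mid in the frame of tray_mid below 0 m and y of plug5_mid in the frame of tray_mid above 0 m) or (x of plug6_mid in the frame of tray_mid below 0 m and y of plug6_mid in the frame of tray_mid above 0 m) or (x of plug7_mid in the frame of tray_mid below 0 m and y of plug7_mid in the frame of tray_mid above 0 m) or (x of plug8_mid in the frame of tray_mid below 0 m and y of plug8_mid in the frame of tray_mid above 0 m) or (x of plug9_mid in the frame of tray_mid below 0 m and y of plug9_mid in the frame of tray_mid above 0 m)) and ((x of plug0_mid in the frame of tray_mid below 0 m and y of plug0_mid in the frame of tray_mid below 0 m) or (x of plug1_mid in the frame of tray_mid below 0 m and y of plug1_mid in the frame of tray_mid below 0 m) or (x of plug2_mid in the frame of tray_mid below 0 m and y of plug2_mid in the frame of tray_mid below 0 m) or (x of plug3_mid in the frame of tray_mid below 0 m and y of plug3_mid in the frame of tray_mid below 0 m) or (x of plug4_mid in the frame of tray_mid below 0 m and y of plug4_mid in the frame of tray_mid below 0 m) or (x of plug5_mid in the frame of tray_mid below 0 m and y of plug5_mid in the frame of tray_mid below 0 m) or (x of plug6_mid in the frame of tray_mid below 0 m and y of plug6_mid in the frame of tray_mid below 0 m) or (x of plug7_mid in the frame of tray_mid below 0 m and y of plug7_mid in the frame of tray_mid below 0 m) or (x of plug8_mid in the frame of tray_mid below 0 m and y of plug8_mid in the frame of tray_mid below 0 m) or (x of plug9_mid in the frame of tray_mid below 0 m and y of plug9_mid in the frame of tray_mid below 0 m)) and horizontal distance between tray_mid and pan_centre below 0.015 m and angle between tray_mid's own z axis and vertical below 0.06 rad and z of tray_mid in the frame of pan_centre between 0.02 and 0.03 m and value of joint pan above 0.003 m and linear speed of each of tray, weight, shaker below 0.02 m/s and x of weight_mid in the frame of mat between -0.085 and 0.085 m and y of weight_mid in the frame of mat between -0.095 and 0.095 m and angle between each of weight_mid, shaker_grip's own z axis and vertical below 0.1 rad and z of weight_mid in the frame of mat below 0.045 m and x of shaker_grip in the frame of mat between -0.085 and 0.085 m and y of shaker_grip in the frame of mat between -0.095 and 0.095 m and z of shaker_grip in the frame of mat below 0.08 m); the robot touches nothing.
It fails at once if a bystander (tape, marker, stapler, bundle, cup) is pushed more than 6 cm from its place or tipped over (distance of any of tape, marker, stapler, bundle, pencup from where it was at the start of the episode above 0.06 m or angle between any of tape, marker, stapler, bundle, pencup's own z axis and vertical above 0.6 rad).
Of plug0, plug1, plug2, plug3, plug4, plug5, plug6, plug7, plug8, plug9 only 7 to 10 are there at a start; the rules pass over those that are not, and their reading is None.
At some moment in a run one of weight, tray may be knocked a few centimetres aside while the robot is not near it.
It also fails if it takes over 208 s, if anything falls off the work surface, if the arm or the gripper's body presses on something with over 40 N, if the wrist force passes 120 N, or if a joint passes its speed limit or range.

## Working session

There is one attempt and no reset: what is moved stays moved. The work goes in short steps, Python scripts to look and compute and a tool call to move; the robot and the scene stay as the last step left them, time stands still between calls to the robot, and variables do not carry over. Pictures are saved under pics/ and viewed, and the job is handed in when it is done.

Besides the shell and the picture viewer there is one more tool, called as name(argument=value, ...), one argument or row to a line, values as JSON. drive_tool: Moves the arm, as the interface text tells. Its arguments: {"type":"object","properties":{"gripper":{"type":"array","items":{"type":"number"}},"offset":{"type":"array","items":{"type":"array","items":{"type":"number"}}},"turn":{"type":"array","items":{"type":"number"}},"force":{"type":"number"}},"required":["gripper","offset","turn"]}

```bash
ls; mkdir -p pics; cat > h.py <<'E'
import numpy as np, cv2
from rig import ctrl
from scipy.spatial.transform import Rotation as R
def K(p): 
    f=210/np.tan(np.radians(p['fovy']/2)); return np.array([[f,0,p['cx']],[0,f,p['cy']],[0,0,1]])
def T(cam):
    p=ctrl.camera_params(cam)
    if 'view' in p: return np.linalg.inv(np.array(p['view']))
    s=ctrl.sense(); q=s['ee_rot']; M=np.eye(4); M[:3,:3]=R.from_quat([q[1],q[2],q[3],q[0]]).as_matrix(); M[:3,3]=s['eef_pos']
    return M@np.array(p['tool_from_camera'])
def w(M,c): return (M@np.r_[c,1])[:3]
def cloud(cam,d,M):
    p=ctrl.camera_params(cam)
    v,u=np.mgrid[0:420,0:560]
    pts=np.stack([u,v],-1).reshape(-1,1,2).astype(np.float64)
    n=cv2.undistortPoints(pts,K(p),np.array(p['distortion'])).reshape(420,560,2)
    P=np.dstack([n*d[...,None],d])
    return P@M[:3,:3].T+M[:3,3]
def snap(cam,fn):
    M=T(cam); im,d=ctrl.capture(cam); cv2.imwrite('pics/'+fn,im[...,::-1]); return im,d,M
E
python3 - <<'E'
from h import *
np.set_printoptions(suppress=True,precision=3)
s=ctrl.sense(); print(s); q=s['ee_rot']; print(R.from_quat([q[1],q[2],q[3],q[0]]).as_matrix(), ctrl.grip_depth)
for c in ['scene','top','wrist']:
    print(c,ctrl.camera_params(c)); snap(c,c+'0.png')
for c in ['top','scene']:
  for qn in ['pan_centre','tray_mid','tray_tab','mat','shaker_grip','shaker_mouth','weight_mid','tape','marker','stapler','bundle','pencup']:
    r=ctrl.pinpoint(c,qn)
    print(c,qn,[(round(x['score'],2),w(T(c),x['centre'])) for x in r[:2]])
print(ctrl.sense()['time_s'])
E
```

```text
pics
{'time_s': 0.0, 'joints': array([-1.332,  0.313,  1.498,  0.   ,  1.331, -0.223]), 'dq': array([ 0.   , -0.   ,  0.   ,  0.001,  0.   ,  0.002]), 'tau': array([  0.001, -41.226, -25.974,  -0.   ,   0.004,  -0.   ]), 'eef_pos': array([ 233.843, -469.749,  230.727]), 'ee_rot': array([ 0.601, -0.601,  0.373, -0.372]), 'force': array([ 0.376, -0.299, -0.557]), 'wrist_torque': array([-0.006, -0.036, -0.019]), 'grip_width': 1.0017594990354293}
[[ 0.446 -0.     0.895]
 [-0.895  0.001  0.446]
 [-0.001 -1.     0.   ]] 18.700000000000003
scene {'fovy': 43.65595989493002, 'cx': 278.9069687549191, 'cy': 209.48820821008616, 'distortion': array([-0.03,  0.  ,  0.  ,  0.  ,  0.  ]), 'view': array([[  -0.467,    0.884,   -0.009,  234.513],
       [   0.62 ,    0.321,   -0.716, -252.09 ],
       [  -0.63 ,   -0.34 ,   -0.698, 1708.518],
       [   0.   ,    0.   ,    0.   ,    1.   ]])}
top {'fovy': 44.24895496254925, 'cx': 277.4074732130054, 'cy': 201.6286943746813, 'distortion': array([-0.09,  0.  ,  0.  ,  0.  ,  0.  ]), 'view': array([[   0.027,   -1.   ,    0.011,  -15.618],
       [  -0.99
[... 1624 characters left out ...]
06, -278.844,   63.837]))]
scene mat [(0.62, array([490.115, 283.94 ,   3.351]))]
scene shaker_grip [(0.95, array([486.102, 245.081,  73.513])), (0.4, array([ 475.695, -284.752,   27.901]))]
scene shaker_mouth [(0.63, array([416.889, 244.286,  11.454]))]
scene weight_mid [(0.57, array([465.618, 355.426,  41.923]))]
scene tape [(0.7, array([743.929, 153.865,   0.876]))]
scene marker [(0.83, array([724.118,   3.672,  -0.267])), (0.41, array([465.639, 357.005,  40.274]))]
scene stapler [(0.63, array([248.097, 334.426,  -2.129]))]
scene bundle [(0.78, array([ 758.246, -198.952,    3.094])), (0.58, array([250.443, 333.277,  -3.545]))]
scene pencup [(0.77, array([741.237, 256.756,   2.425]))]
1.35
```

View pics/top0.png

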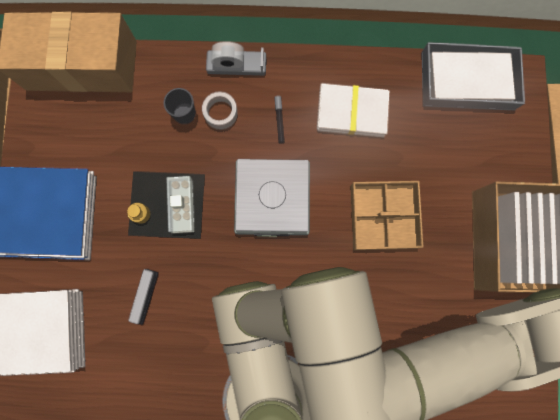

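View pics/scene0.png

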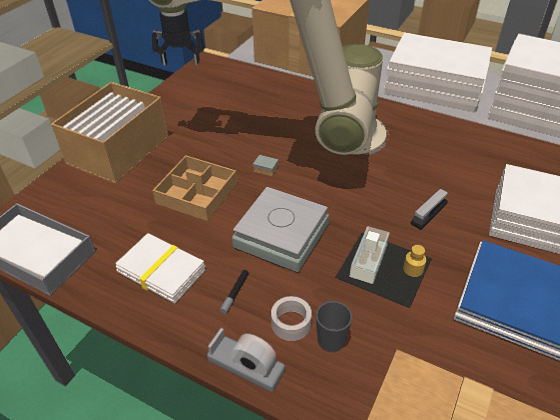

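View pics/wrist0.png

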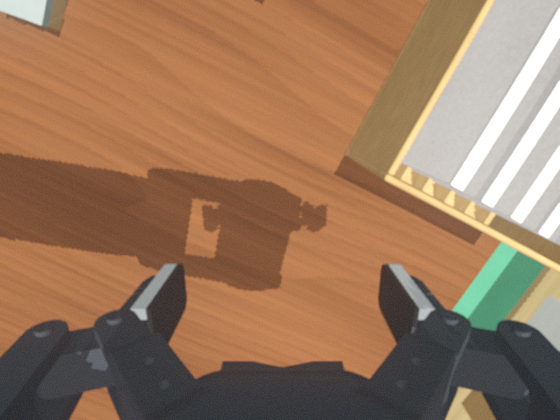

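```bash
cat >> h.py <<'E'
def locate(cam='top',names=('weight_mid','shaker_grip','tray_tab','pan_centre'),zr=None):
    im,d=ctrl.capture(cam); M=T(cam); C=cloud(cam,d,M); out={}
    for n in names:
        r=ctrl.regions_of(cam,n)
        out[n]=[(x['score'],x['mask']) for x in r]
    return im,d,C,out
def rect(P,z0,z1):
    P=P[(P[:,2]>z0)&(P[:,2]<z1)]
    if len(P)<5: return None
    r=cv2.minAreaRect(P[:,:2].astype(np.float32)); 
    return np.round(r[0],1),np.round(r[1],1),round(r[2],1),len(P),np.round(P.mean(0),1)
E
python3 - <<'E'
from h import *
for cam in ['top','scene']:
    im,d,C,o=locate(cam,('weight_mid','shaker_grip','tray_mid','pan'))
    for n,l in o.items():
        for sc,m in l[:2]:
            P=C[m&(d>0)]; print(cam,n,round(sc,2),len(P),np.percentile(P,[5,50,95],axis=0).round(0).tolist())
            for z0,z1 in dict(weight_mid=[(65,85),(35,55)],shaker_grip=[(85,105),(45,57)],tray_mid=[(70,90),(44,58)],pan=[(66,78)])[n]:
                print('   ',z0,rect(P,z0,z1))
E
```

```text
top weight_mid 0.9 359 [[439.0, 330.0, 18.0], [458.0, 345.0, 49.0], [481.0, 366.0, 79.0]]
    65 (array([460.6, 352.5]), array([30.2, 29.6]), 89.6, 137, array([460.7, 352.5,  76. ]))
    35 (array([460.2, 349.8]), array([44. , 48.7]), 75.8, 163, array([458.4, 345.1,  46. ]))
top shaker_grip 0.68 1390 [[421.0, 217.0, 30.0], [480.0, 243.0, 51.0], [547.0, 274.0, 95.0]]
    85 (array([486.9, 247. ]), array([28.2, 27.9]), 2.6, 141, array([486.6, 246.8,  94.9]))
    45 (array([486.2, 247.5]), array([139. ,  59.7]), 5.0, 1077, array([484.3, 246.1,  50.6]))
top tray_mid 0.62 4593 [[396.0, -362.0, -1.0], [471.0, -280.0, 5.0], [553.0, -201.0, 50.0]]
    70 (array([ 473.3, -279.3]), array([10.6, 48.2]), 2.6, 88, array([ 472.9, -281.1,   77.2]))
    44 (array([ 473.6, -281.4]), array([171.6, 171.4]), 3.0, 503, array([ 470.8, -277.2,   48.6]))
top pan 0.89 5202 [[431.0, -69.0, 67.0], [510.0, 13.0, 71.0], [592.0, 94.0, 76.0]]
    66 (array([512.4,  12.7]), array([180.4, 180.1]), 0.9, 5063, array([510.8,  12.7,  71.5]))
scene weight_mid 0.74 539 [[457.0, 335.0, 11.0], [477.0, 356.0, 46.0], [489.0, 
[... 367 characters left out ...]
, 247.1,  93.6]))
    45 (array([488.8, 246.5]), array([142.2,  58.7]), 4.9, 820, array([501. , 249. ,  50.6]))
scene tray_mid 0.86 3454 [[393.0, -362.0, 2.0], [481.0, -278.0, 26.0], [562.0, -196.0, 52.0]]
    70 (array([ 478.8, -279.7]), array([50.8, 16.1]), 84.9, 68, array([ 478.4, -277.6,   77.2]))
    44 (array([ 477.3, -280.5]), array([177.1, 173.1]), 3.1, 574, array([ 483.5, -277.9,   48.3]))
scene tray_mid 0.27 3487 [[704.0, -274.0, 13.0], [767.0, -183.0, 35.0], [818.0, -105.0, 39.0]]
    70 None
    44 None
scene pan 0.77 3665 [[436.0, -66.0, 68.0], [524.0, 17.0, 72.0], [600.0, 95.0, 75.0]]
    66 (array([516.2,  12.4]), array([186.5, 181. ]), 0.8, 3606, array([521.4,  15.8,  71.8]))
```

drive_tool(
  gripper=[0,0,0,0,0,0,0,0,0,0,0,0,0,0,0,0,0,0,0,0],
  offset=[
    [0,0,0],
    [0,0,0],
    [0,0,0],
    [0,0,0],
    [-0.034,0,0.012],
    [-0.034,0,0.012],
    [-0.034,0,0.012],
    [-0.034,0,0.012],
    [-0.034,0,0.012],
    [-0.034,0,0.012],
    [-0.034,0,0.012],
    [-0.034,0,0.012],
    [-0.034,0,0.012],
    [-0.034,0,0.012],
    [-0.034,0,0.012],
    [-0.034,0,0.012],
    [-0.034,0,0.012],
    [-0.034,0,0.012],
    [-0.034,0,0.012],
    [-0.034,0,0.012],
  ],
  turn=[6.6,6.6,6.6,6.6,0,0,0,0,0,0,0,0,0,0,0,0,0,0,0,0],
)

```text
time_s: 3.52
eef_pos: [425.6, 76.2, 231.5]
ee_rot: [0.5, -0.5, 0.499, -0.5]
force: [1.3, -0.9, 0.5]
grip_width: 1.0
```

drive_tool(
  gripper=[0,0,0,0,0,0,0,0,0,0],
  offset=[
    [-0.0346,0,0.004],
    [-0.0346,0,0.004],
    [-0.0346,0,0.004],
    [-0.0346,0,0.004],
    [-0.0346,0,0.004],
    [-0.0346,0.01,0.004],
    [-0.0346,0.01,0.004],
    [-0.0346,0.01,0.004],
    [0,0.01,0.004],
    [0,0,0],
  ],
  turn=[0,0,0,0,0,0,0,0,0,0],
)

```text
time_s: 4.35
eef_pos: [460.4, 351.6, 188.8]
ee_rot: [-0.499, 0.502, -0.5, 0.499]
force: [0.4, -0.3, -0.6]
grip_width: 0.998
```

```bash
python3 - <<'E'
from h import *
im,d,M=snap('wrist','w1.png')
C=cloud('wrist',d,M)
for n in ['weight_mid','shaker_grip']:
    for x in ctrl.pinpoint('wrist',n)[:2]: print(n,x['score'],w(M,x['centre']).round(1))
    for x in ctrl.regions_of('wrist',n)[:1]:
        P=C[x['mask']&(d>0)]
        for z in [(68,85),(40,57),(88,105)]: print(z,rect(P,*z))
print(ctrl.sense()['eef_pos'])
E
```

```text
weight_mid 0.86 [458.6 354.7  39.8]
(68, 85) (array([462.7, 353.6]), array([31.2, 31.3]), 67.9, 1232, array([463.5, 353.6,  77.3]))
(40, 57) (array([464.6, 353.4]), array([48.7, 44.8]), 85.9, 1115, array([471.8, 353.4,  47.4]))
(88, 105) None
shaker_grip 0.68 [488.6 249.5  71.8]
(68, 85) (array([493.4, 254.7]), array([17.4, 36.3]), 53.6, 347, array([491.5, 257.2,  76.8]))
(40, 57) (array([486.9, 246.5]), array([138.3,  59.3]), 4.8, 9185, array([492.9, 250.7,  51.3]))
(88, 105) (array([488. , 247.1]), array([28.5, 27.9]), 4.6, 1523, array([488.8, 248.4,  95.7]))
[461.44059641 350.17604411 192.3302819 ]
```

View pics/w1.png

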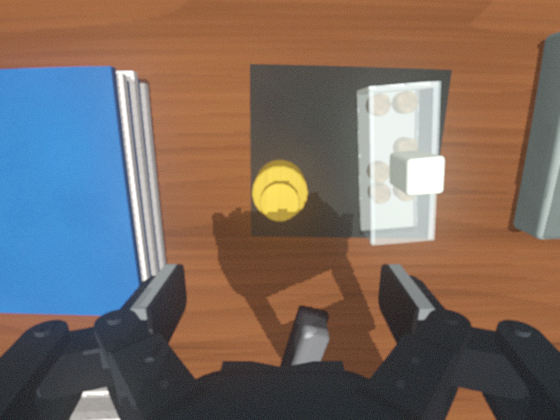

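drive_tool(
  gripper=[0,0,0,0,0,0,0.5,0.9,1,1,1,1],
  offset=[
    [-0.002,0.03,0.002],
    [0,0.03,0],
    [0,0.03,0],
    [0,0.03,0],
    [0,0.022,0],
    [0,0,0],
    [0,0,0],
    [0,0,0],
    [0,0,0],
    [0,0,0],
    [0,0,0],
    [0,0,0],
  ],
  turn=[0,0,0,0,0,0,0,0,0,0,0,0],
  force=50,
)

```text
time_s: 5.6
eef_pos: [463.6, 353.4, 50.6]
ee_rot: [0.501, -0.5, 0.499, -0.5]
force: [-0.5, 0.6, 6.8]
grip_width: 0.309
```

```bash
python3 - <<'E'
from h import *
snap('wrist','w2.png'); s=ctrl.sense(); print(s['eef_pos'],s['force'],s['grip_width'])
E
```

```text
[463.61521132 353.43062006  50.64355433] [-1.07163156  0.05262772  6.99002018] 0.31049531898783794
```

View pics/w2.png

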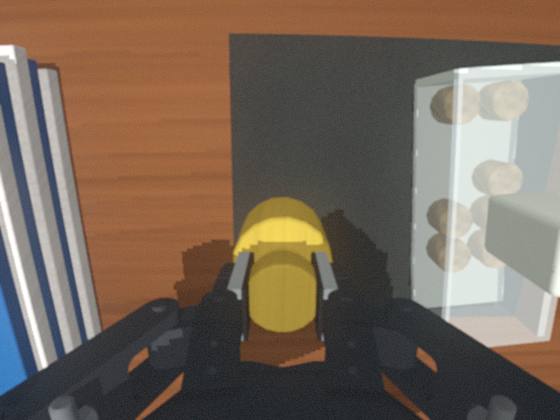

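drive_tool(
  gripper=[1,1,1,1,1,1,1,1,1,1,1,1,1,1,1,1,1],
  offset=[
    [0,-0.03,0],
    [0,-0.03,0],
    [0,-0.03,0],
    [0,-0.03,0],
    [0.01,-0.01,0],
    [0.03,0,0.005],
    [0.03,0,0.005],
    [0.03,0,0.005],
    [0.03,0,0.005],
    [0.03,0,0.005],
    [0.03,0,0.005],
    [0.03,0,0.005],
    [0.03,0,0.005],
    [0.03,0,0.005],
    [0.03,0,0.005],
    [0.02,0,0],
    [0.01,0,0],
  ],
  turn=[0,0,0,0,0,0,0,0,0,0,0,0,0,0,0,0,0],
)

```text
time_s: 7.07
eef_pos: [512.5, 10.3, 177.9]
ee_rot: [0.499, -0.5, 0.501, -0.5]
force: [-0.4, -0.3, -4.9]
grip_width: 0.308
```

```bash
python3 - <<'E'
from h import *
im,d,M=snap('wrist','w3.png'); C=cloud('wrist',d,M)
for x in ctrl.pinpoint('wrist','pan_centre')[:2]: print(x['score'],w(M,x['centre']).round(1))
for x in ctrl.regions_of('wrist','pan')[:1]: print(rect(C[x['mask']&(d>0)],66,78))
s=ctrl.sense(); print(s['eef_pos'],s['force'],s['grip_width'])
im,d,M=snap('top','t3.png'); C=cloud('top',d,M)
for x in ctrl.pinpoint('top','weight_mid')[:1]: print(x['score'],w(M,x['centre']).round(1))
for x in ctrl.pinpoint('top','tray_tab')[:1]: print(x['score'],w(M,x['centre']).round(1))
E
```

```text
0.64 [511.9   9.2  74.1]
(array([513.8,  12.3]), array([179. , 180.4]), 1.0, 38669, array([538.4,  12.7,  72.7]))
[512.72803003  12.82792214 178.41937717] [-0.07142733 -0.30030417 -5.47939228] 0.3052941547423591
0.38 [508.1  10.4 162.1]
```

View pics/w3.png

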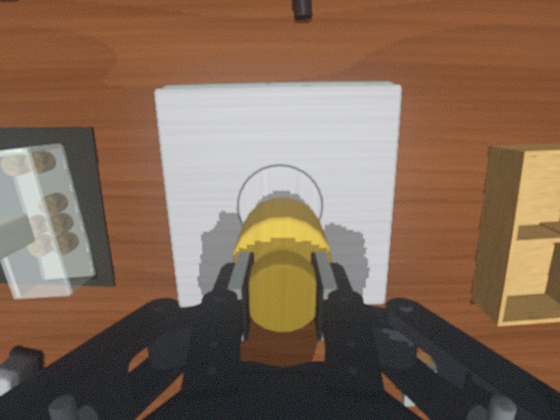

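drive_tool(
  gripper=[1,1,1,1,1,1,1,1,1],
  offset=[
    [0,0.02,0.001],
    [0,0.02,0],
    [0,0.012,0],
    [0,0.006,0],
    [0,0.004,0],
    [0,0.003,0],
    [0,0.003,0],
    [0,0,0],
    [0,0,0],
  ],
  turn=[0,0,0,0,0,0,0,0,0],
)

```text
time_s: 8.12
eef_pos: [514.7, 13.3, 111.9]
ee_rot: [0.501, -0.5, 0.5, -0.5]
force: [-0.9, 2.0, -1.5]
grip_width: 0.31
```

drive_tool(
  gripper=[1,1,0.8,0.6,0.4,0.2,0,0,0,0],
  offset=[
    [0,0.002,0],
    [0,0,0],
    [0,0,0],
    [0,0,0],
    [0,0,0],
    [0,0,0],
    [0,0,0],
    [0,0,0],
    [0,-0.03,0],
    [0,-0.03,0],
  ],
  turn=[0,0,0,0,0,0,0,0,0,0],
)

```text
time_s: 8.95
eef_pos: [513.6, 13.1, 169.0]
ee_rot: [-0.5, 0.501, -0.501, 0.499]
force: [0.8, -0.4, 0.8]
grip_width: 1.0
```

```bash
python3 - <<'E'
from h import *
im,d,M=snap('wrist','w4.png'); C=cloud('wrist',d,M)
for x in ctrl.regions_of('wrist','pan')[:1]: P=C[x['mask']&(d>0)]; print(np.median(P[:,2]),rect(P,50,70))
for x in ctrl.regions_of('wrist','weight_mid')[:1]: P=C[x['mask']&(d>0)]; print(rect(P,128,150),rect(P,98,115))
s=ctrl.sense(); print(s['eef_pos'],s['force'],s['grip_width'])
E
```

```text
62.027529054239835 (array([513.4,  12.1]), array([179.8, 180.7]), 0.9, 43317, array([525.5,  12.6,  62. ]))
(array([514. ,  13.3]), array([31.2, 31.2]), 25.7, 2330, array([515.1,  13.4, 135.7])) (array([518.1,  13.7]), array([49. , 40.4]), 89.6, 2031, array([524.3,  13.5, 105.9]))
[515.39265616  12.84237476 171.14873134] [-0.11061191  0.57836066 -0.81801943] 0.998663162599637
```

View pics/w4.png

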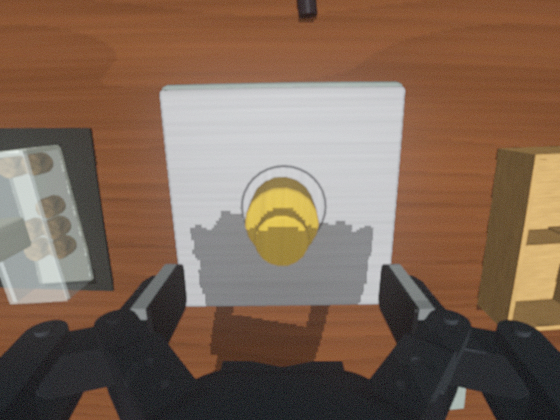

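drive_tool(
  gripper=[0,0,0,0.5,0.8,1,1,1,1,1,1,1,1],
  offset=[
    [0,0.03,0],
    [0,0.03,0],
    [0,0,0],
    [0,0,0],
    [0,0,0],
    [0,0,0],
    [0,0,0],
    [0,0,0],
    [0,0,0],
    [0,-0.02,0],
    [0,-0.02,0],
    [0,-0.03,0],
    [0,-0.02,0],
  ],
  turn=[0,0,0,0,0,0,0,0,0,0,0,0,0],
)

```text
time_s: 10.18
eef_pos: [514.3, 13.1, 201.1]
ee_rot: [0.5, -0.5, 0.5, -0.5]
force: [0.9, -0.1, -4.9]
grip_width: 0.309
```

drive_tool(
  gripper=[1,1,1,1,1,1,1,1,1,1,1,1,1,1,1,1,1,1,1,1],
  offset=[
    [-0.02,0,0],
    [-0.03,0,-0.005],
    [-0.03,0,-0.005],
    [-0.03,0,-0.005],
    [-0.03,0,-0.005],
    [-0.03,0,-0.005],
    [-0.03,0,-0.005],
    [-0.03,0,-0.005],
    [-0.03,0,-0.005],
    [-0.03,0,-0.005],
    [-0.03,0,-0.005],
    [-0.015,0,-0.002],
    [-0.005,0.03,0],
    [0,0.03,0],
    [0,0.03,0],
    [0,0.03,0],
    [0,0.01,0],
    [0,0.006,0],
    [0,0.002,0],
    [0,0,0],
  ],
  turn=[0,0,0,0,0,0,0,0,0,0,0,0,0,0,0,0,0,0,0,0],
)

```text
time_s: 11.85
eef_pos: [462.7, 353.3, 62.3]
ee_rot: [0.501, -0.5, 0.5, -0.5]
force: [0.6, 0.1, -5.1]
grip_width: 0.309
```

drive_tool(
  gripper=[1,1,1,1],
  offset=[
    [0,0.006,0],
    [0,0.004,0],
    [0,0.002,0],
    [0,0,0],
  ],
  turn=[0,0,0,0],
)

```text
time_s: 12.18
eef_pos: [462.9, 353.6, 52.2]
ee_rot: [0.501, -0.499, 0.499, -0.5]
force: [-5.9, -2.5, 15.2]
grip_width: 0.307
```

drive_tool(
  gripper=[0.8,0.6,0.4,0.2,0,0,0,0,0,0,0,0,0,0,0,0],
  offset=[
    [0,0,0],
    [0,0,0],
    [0,0,0],
    [0,0,0],
    [0,0,0],
    [0,0,0],
    [0,-0.03,0],
    [0,-0.03,0],
    [0,-0.03,0],
    [0,-0.03,0],
    [0.028,0,0.0065],
    [0.026,0,0.0065],
    [0.026,0,0.0065],
    [0.026,0,0.0065],
    [0,0,0],
    [0,0,0],
  ],
  turn=[0,0,0,0,0,0,0,0,0,0,0,0,0,0,-4.7,0],
)

```text
time_s: 13.52
eef_pos: [488.6, 246.0, 169.4]
ee_rot: [0.521, -0.52, 0.479, -0.479]
force: [-0.5, -0.4, -0.5]
grip_width: 1.003
```

```bash
cat > l.py <<'E'
from h import *
import sys
def look(fn):
    im,d,M=snap('wrist',fn); C=cloud('wrist',d,M)
    for n,zs in [('weight_mid',[(68,85)]),('shaker_grip',[(88,105),(45,57)])]:
        for x in ctrl.regions_of('wrist',n)[:1]:
            P=C[x['mask']&(d>0)]
            for z in zs: print(n,z,rect(P,*z))
    s=ctrl.sense(); print(s['eef_pos'],s['force'],s['grip_width'],s['time_s'])
look(sys.argv[1])
E
python3 l.py w5.png
```

```text
weight_mid (68, 85) (array([461.8, 353.2]), array([30.8, 31.5]), 22.1, 1381, array([463.1, 352.2,  76.8]))
shaker_grip (88, 105) (array([487.9, 246.3]), array([27.9, 27.8]), 4.2, 1581, array([489.2, 246.4,  96.1]))
shaker_grip (45, 57) (array([486.9, 246.1]), array([138. ,  58.3]), 5.2, 9443, array([494.6, 246.9,  51.7]))
[488.01621523 247.56637937 169.27059221] [ 0.47121496 -0.92030681 -0.21212717] 1.001715627279928 13.6667
```

View pics/w5.png

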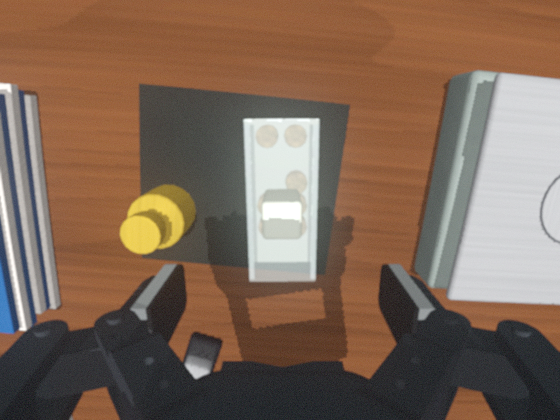

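drive_tool(
  gripper=[0,0,0,0,0,0.4,0.7,1,1,1,1,1],
  offset=[
    [0,0.03,0],
    [0,0.03,0],
    [0,0.03,0],
    [0,0.017,0],
    [0,0,0],
    [0,0,0],
    [0,0,0],
    [0,0,0],
    [0,0,0],
    [0,0,0],
    [0,0,0],
    [0,0,0],
  ],
  turn=[0,0,0,0,0,0,0,0,0,0,0,0],
  force=30,
)

```text
time_s: 14.67
eef_pos: [488.6, 247.1, 63.2]
ee_rot: [0.521, -0.52, 0.479, -0.479]
force: [-1.6, -0.8, 6.5]
grip_width: 0.322
```

```bash
python3 l.py w6.png
```

```text
weight_mid (68, 85) (array([462.1, 352.9]), array([32. , 32.1]), 8.7, 3810, array([464.3, 350.9,  76.4]))
shaker_grip (88, 105) (array([488.4, 247.3]), array([28.8, 27.3]), 4.9, 4897, array([490.6, 247.4,  95.9]))
shaker_grip (45, 57) (array([488.1, 246.9]), array([135.4,  57.9]), 5.2, 17001, array([514.3, 249.4,  51.8]))
[488.59053134 247.17397227  63.25758132] [-0.81664502 -0.85587978  6.00777953] 0.3192060831974689 14.8167
```

View pics/w6.png

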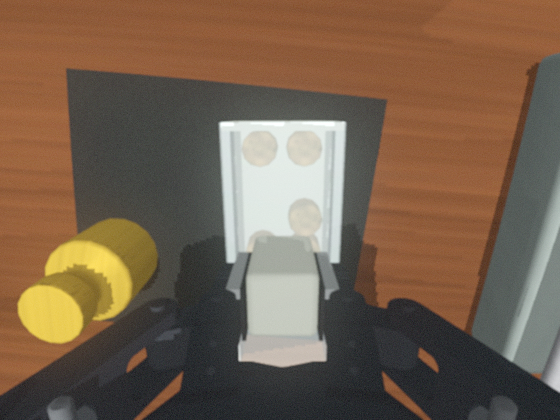

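drive_tool(
  gripper=[1,1,1,1,1,1,1,1,1,1,1,1,1,1,1,1,1,1,1,1],
  offset=[
    [0,-0.01,0],
    [0,-0.02,0],
    [0,-0.03,0],
    [0,-0.025,0],
    [0,-0.015,0],
    [0,0,-0.002],
    [0.01,0,-0.005],
    [0.02,0,-0.008],
    [0.025,0,-0.01],
    [0.025,0,-0.012],
    [0.025,0,-0.014],
    [0.025,0,-0.014],
    [0.025,0,-0.014],
    [0.025,0,-0.013],
    [0.025,0,-0.012],
    [0.018,0,-0.01],
    [0.01,0,-0.008],
    [0,0,-0.006],
    [0,0,-0.002],
    [0,0,0],
  ],
  turn=[0,0,0,0,0,4.2,0,0,0,0,0,0,0,0,0,0,0,0,0,0],
)

```text
time_s: 16.48
eef_pos: [360.2, 13.1, 162.5]
ee_rot: [0.503, -0.502, 0.498, -0.498]
force: [0.9, 0.5, -2.9]
grip_width: 0.321
```

```bash
cat > l2.py <<'E'
from h import *
import sys
fn=sys.argv[1]
im,d,M=snap('wrist',fn); C=cloud('wrist',d,M)
tz=M; s=ctrl.sense(); q=s['ee_rot']; Rt=R.from_quat([q[1],q[2],q[3],q[0]]).as_matrix(); tp=s['eef_pos']
for x in ctrl.regions_of('wrist','shaker_grip')[:1]:
    P=C[x['mask']&(d>0)]; Q=(P-tp)@Rt  # tool coords
    print(len(Q),np.percentile(Q,[2,50,98],axis=0).round(1).tolist())
    b=[]
    for z0 in range(-80,100,10):
        k=(Q[:,2]>z0)&(Q[:,2]<z0+10)&(abs(Q[:,0])<22)
        if k.sum()>20: print(z0+5,np.percentile(Q[k,1],[5,25,50,75,95]).round(1))
print(s['eef_pos'],s['force'],s['grip_width'],s['time_s'])
E
python3 l2.py w7.png; python3 -c "
from h import *
snap('scene','s7.png')"
```

```text
24249 [[-27.4, -34.1, -62.3], [-0.1, 11.2, 19.6], [27.3, 12.9, 65.8]]
-65 [10.6 11.1 11.4 11.8 12.3]
-55 [10.5 11.  11.4 11.8 12.3]
-45 [10.3 10.9 11.3 11.6 12.1]
-15 [-34.5 -33.7 -33.3 -32.9 -32.2]
-5 [-34.4 -33.8 -33.4 -33.  -32.2]
5 [-34.3 -33.7 -33.2 -32.2  11.8]
15 [-33.  -25.9  -7.4  11.1  12.1]
25 [10.5 11.1 11.5 11.9 12.5]
35 [10.5 11.1 11.5 11.9 12.5]
45 [10.4 11.1 11.5 11.9 12.5]
55 [10.5 11.1 11.6 12.  12.6]
65 [10.5 11.2 11.6 12.1 30.3]
[360.55888171  13.1736903  162.50057675] [ 0.68098344  0.09891943 -2.98415218] 0.3226266861494721 16.5333
```

View pics/w7.png

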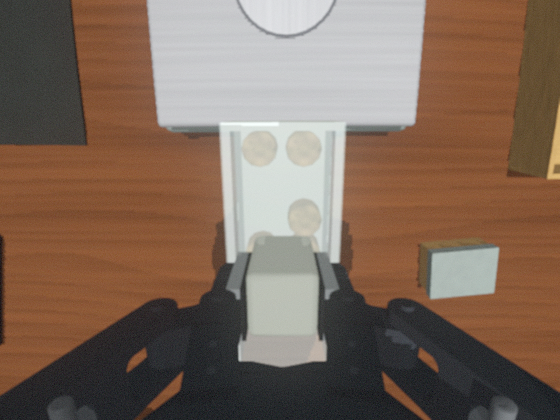

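View pics/s7.png

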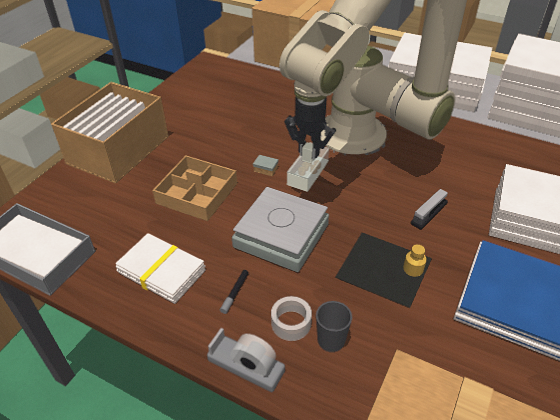

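drive_tool(
  gripper=[1,1,1,1,1,1,1,1,1,1,1],
  offset=[
    [0,0.01,0.003],
    [0,0.012,0],
    [0,0.006,0],
    [0,0.003,0],
    [0,0.002,-0.002],
    [0,0.002,-0.002],
    [0,0.002,-0.002],
    [0,0.002,-0.002],
    [0,0.002,-0.002],
    [0,0,0],
    [0,0,0],
  ],
  turn=[0,0,0,0,0,0,0,0,0,0,0],
  force=25,
)

```text
time_s: 17.55
eef_pos: [353.1, 12.6, 121.1]
ee_rot: [-0.502, 0.503, -0.498, 0.497]
force: [0.4, 0.0, -3.3]
grip_width: 0.324
```

```bash
python3 l2.py w8.png
```

```text
24155 [[-27.4, -34.0, -62.1], [-0.1, 11.3, 19.9], [27.1, 13.0, 65.9]]
-65 [10.7 11.2 11.6 11.9 12.4]
-55 [10.6 11.2 11.5 11.9 12.4]
-45 [10.5 11.  11.4 11.7 12.1]
-15 [-34.3 -33.6 -33.2 -32.7 -32.1]
-5 [-34.3 -33.7 -33.3 -32.9 -32.1]
5 [-34.3 -33.6 -33.1 -32.3  11.9]
15 [-33.  -26.   -7.5  11.2  12.2]
25 [10.6 11.2 11.6 12.  12.6]
35 [10.6 11.2 11.6 12.  12.6]
45 [10.6 11.2 11.6 12.  12.7]
55 [10.6 11.2 11.6 12.1 12.8]
65 [10.7 11.3 11.7 12.2 31.2]
[353.29735322  12.57551436 121.25025343] [-0.44493855 -0.47807092 -2.66961679] 0.3226750427717357 17.6
```

View pics/w8.png

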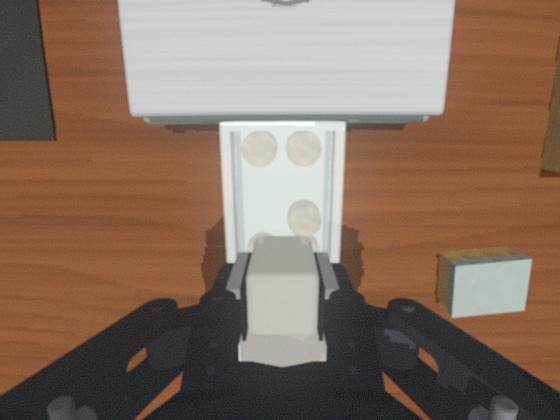

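drive_tool(
  gripper=[1,1,1,1,1,1,1,1,1,1,1,1,1,1],
  offset=[
    [0,-0.008,0],
    [0,-0.008,0],
    [0,0,0.005],
    [0,0,0.008],
    [0,0,0.005],
    [0,0,0.002],
    [0,0,0],
    [0,0.003,0],
    [0,0.003,0],
    [0,0.003,-0.001],
    [0,0.003,-0.002],
    [0,0.003,-0.002],
    [0,0,0],
    [0,0,0],
  ],
  turn=[0,0,0,0,0,0,0,0,0,0,0,0,0,0],
  force=20,
)

```text
time_s: 18.82
eef_pos: [368.5, 12.6, 122.4]
ee_rot: [0.502, -0.502, 0.497, -0.498]
force: [0.7, -0.4, 1.0]
grip_width: 0.32
```

```bash
python3 l2.py w9.png
```

```text
24128 [[-27.3, -34.0, -62.3], [-0.1, 11.0, 20.9], [27.2, 12.9, 66.6]]
-65 [11.1 11.7 12.1 12.4 12.9]
-55 [11.  11.6 12.  12.3 12.8]
-45 [10.8 11.3 11.6 12.1 12.7]
-15 [-34.2 -33.6 -33.2 -32.7 -32. ]
-5 [-34.4 -33.8 -33.4 -33.  -32.3]
5 [-34.2 -33.7 -33.2 -32.4  11.8]
15 [-33.2 -26.6  -8.4  10.9  12. ]
25 [10.3 10.9 11.3 11.7 12.3]
35 [10.2 10.8 11.2 11.6 12.2]
45 [10.1 10.7 11.2 11.6 12.2]
55 [10.  10.7 11.1 11.5 12.1]
65 [10.  10.7 11.2 11.7 35.3]
[368.46555345  12.64323058 122.45374869] [ 1.1748933  -0.83094496  1.85479124] 0.322113065691581 18.8667
```

drive_tool(
  gripper=[1,1,1,1,1,1,1],
  offset=[
    [0,0.003,0],
    [0,0.003,-0.001],
    [0,0.003,-0.001],
    [0,0.002,-0.001],
    [0,0.002,-0.002],
    [0,0,0],
    [0,0,0],
  ],
  turn=[0,0,0,0,0,0,0],
)

```text
time_s: 19.5
eef_pos: [362.2, 12.5, 109.3]
ee_rot: [-0.502, 0.504, -0.498, 0.497]
force: [-9.9, -3.2, 14.0]
grip_width: 0.327
```

```bash
python3 l2.py w10.png
```

```text
25581 [[-27.3, -35.1, -63.4], [-0.1, 5.7, 26.5], [27.2, 24.5, 71.5]]
-65 [16.3 16.9 17.3 17.6 18.2]
-55 [15.4 16.  16.4 16.8 17.3]
-15 [-34.  -33.4 -33.  -32.6 -31.9]
-5 [-34.8 -34.3 -33.9 -33.4 -32.7]
5 [-35.7 -35.1 -34.6 -33.9  10.4]
15 [-33.9 -25.9 -11.    8.1   9.7]
25 [7.1 7.7 8.2 8.6 9.2]
35 [6.1 6.7 7.2 7.6 8.3]
45 [5.1 5.8 6.2 6.7 7.3]
55 [4.1 4.7 5.2 5.7 6.3]
65 [3.1 3.8 4.3 4.8 5.9]
75 [10.8 16.1 25.5 36.4 48.1]
[362.23444369  12.51381736 109.28778838] [-9.76655704 -3.4356777  13.74310998] 0.3226672230052833 19.55
```

View pics/w10.png

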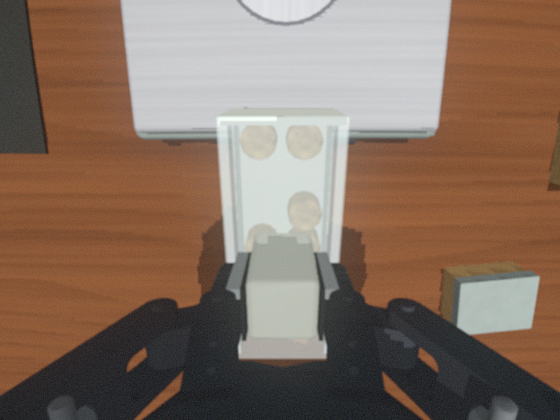

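drive_tool(
  gripper=[1,1,1,1,1,1,1],
  offset=[
    [0,0.002,-0.002],
    [0,0.002,-0.002],
    [0,0.002,-0.002],
    [0,0.002,-0.002],
    [0,0.002,-0.002],
    [0,0,0],
    [0,0,0],
  ],
  turn=[0,0,0,0,0,0,0],
)

```text
time_s: 20.18
eef_pos: [352.7, 12.5, 99.0]
ee_rot: [-0.502, 0.503, -0.498, 0.497]
force: [-3.4, -1.4, 5.6]
grip_width: 0.323
```

```bash
cat > tilt.py <<'E'
from h import *
import sys
im,d,M=snap('wrist',sys.argv[1]); C=cloud('wrist',d,M)
s=ctrl.sense(); q=s['ee_rot']; Rt=R.from_quat([q[1],q[2],q[3],q[0]]).as_matrix(); tp=s['eef_pos']
for x in ctrl.regions_of('wrist','shaker_grip')[:1]:
    Q=(C[x['mask']&(d>0)]-tp)@Rt
    k=(abs(Q[:,0])<22)&(Q[:,1]>-32)&(Q[:,2]>17)&(Q[:,2]<62)
    p=np.polyfit(Q[k,2],Q[k,1],1); r=Q[k,1]-np.polyval(p,Q[k,2]); g=abs(r)<4; p=np.polyfit(Q[k,2][g],Q[k,1][g],1)
    print('tilt deg',-np.degrees(np.arctan(p[0])),'roof y at z0',p[1],g.sum())
print(s['eef_pos'],s['force'],s['grip_width'],s['time_s'])
E
python3 tilt.py w11.png
```

```text
tilt deg 13.55419898765901 roof y at z0 10.16599336030755 9362
[352.69168294  12.4989292   99.01557009] [-3.90172976 -2.04766738  5.20436744] 0.32138587732999746 20.2333
```

View pics/w11.png

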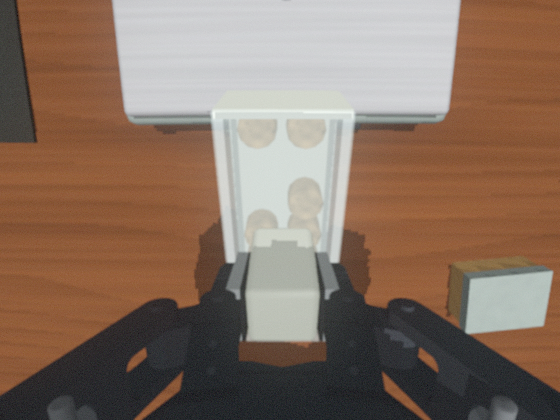

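drive_tool(
  gripper=[1,1,1,1,1,1,1,1,1,1,1,1],
  offset=[
    [0,0.0015,-0.0015],
    [0,0.0015,-0.0015],
    [0,0,0],
    [0,0,0],
    [0,0,0],
    [0,-0.005,0],
    [0,-0.01,0],
    [0,-0.015,0],
    [0,-0.015,0],
    [0,-0.01,0],
    [0,-0.005,0],
    [0,0,0],
  ],
  turn=[0,0,0,0,0,0,0,0,0,0,0,0],
  force=60,
)

```text
time_s: 21.28
eef_pos: [350.3, 12.6, 156.6]
ee_rot: [0.502, -0.502, 0.497, -0.498]
force: [0.7, 0.1, -4.0]
grip_width: 0.322
```

```bash
python3 tilt.py w12.png; python3 - <<'E'
from h import *
for cam in ['top','scene']:
    im,d,C,o=locate(cam,('tray_mid','weight_mid'))
    cv2.imwrite('pics/%s12.png'%cam,im[...,::-1])
    for n,l in o.items():
        for sc,m in l[:1]:
            P=C[m&(d>0)]
            for z0,z1 in dict(weight_mid=[(65,85)],tray_mid=[(70,90),(44,58)])[n]:
                print(cam,n,sc,z0,rect(P,z0,z1))
E
```

```text
tilt deg 14.96627192768373 roof y at z0 9.559807777150828 9364
[350.05706975  12.6737663  155.93045852] [-0.1568974  -0.06284352 -3.60419806] 0.3170221275495637 21.3333
top tray_mid 0.73 70 (array([ 473.3, -280.7]), array([10.6, 47. ]), 2.7, 87, array([ 472.8, -281.2,   77.8]))
top tray_mid 0.73 44 (array([ 473.4, -281.8]), array([171.2, 171.7]), 2.9, 531, array([ 475.1, -281. ,   49. ]))
top weight_mid 0.55 65 (array([461. , 353.5]), array([30.6, 31. ]), 50.8, 143, array([460.1, 352.8,  75.9]))
scene tray_mid 0.44 70 (array([516.7,  13.4]), array([181.7, 179.5]), 1.1, 2924, array([521. ,  15.9,  72.4]))
scene tray_mid 0.44 44 (array([549.2,  62.7]), array([ 96.3, 204.9]), 48.1, 36, array([557.2,  65.1,  46.9]))
scene weight_mid 0.76 65 (array([465.7, 354. ]), array([30.6, 29.5]), 60.3, 137, array([468.4, 354.8,  75.4]))
```

View pics/w12.png

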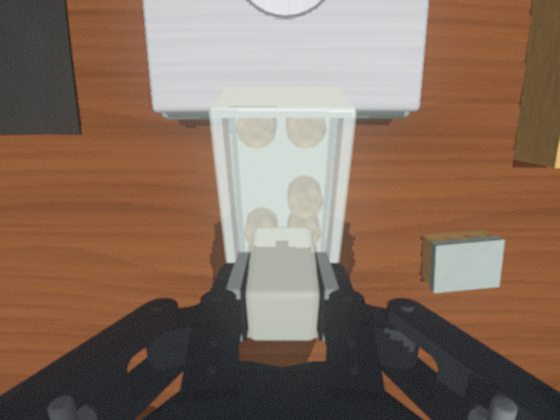

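drive_tool(
  gripper=[1,1,1,1,1,1,1,1,1,1,1,1,1,1,1,1,1,1,1,1],
  offset=[
    [0,0,0],
    [0,0,0],
    [0,0,0],
    [0,0,0],
    [0,0,0],
    [0,0,0],
    [0,0,0],
    [0,0,0],
    [0,0,0],
    [0,0,0],
    [0,0,0],
    [0,0,0],
    [0,0,0],
    [0,0,0],
    [0,0,0],
    [0,0,0],
    [0,0,0],
    [0,0,0],
    [0,0,0],
    [0,0,0],
  ],
  turn=[-2,-3,-4,-5,-5,-5.5,-5.5,-5.5,-5.5,-5.5,-5.5,-5.5,-5.5,-5.5,-5.5,-5.5,-5,-4,-3,0],
)

```text
time_s: 23.35
eef_pos: [350.4, 12.5, 156.2]
ee_rot: [0.707, -0.707, -0.013, 0.013]
force: [-0.8, 0.4, -2.3]
grip_width: 0.32
```

drive_tool(
  gripper=[1,1,1,1,1,1,1,1,1,1,1,1,1,1,1,1,1,1,1,1],
  offset=[
    [0.0017,0,-0.003],
    [0.0034,0,-0.006],
    [0.005,0,-0.009],
    [0.0067,0,-0.012],
    [0.0084,0,-0.015],
    [0.01,0,-0.018],
    [0.0117,0,-0.021],
    [0.0117,0,-0.021],
    [0.0117,0,-0.021],
    [0.0117,0,-0.021],
    [0.0117,0,-0.021],
    [0.0117,0,-0.021],
    [0.0117,0,-0.021],
    [0.01,0,-0.018],
    [0.0084,0,-0.015],
    [0.0067,0,-0.012],
    [0.005,0,-0.009],
    [0.0034,0,-0.006],
    [0.0017,0,-0.003],
    [0,0,0],
  ],
  turn=[0,0,0,0,0,0,0,0,0,0,0,0,0,0,0,0,0,0,0,0],
)

```text
time_s: 25.02
eef_pos: [512.5, -255.7, 155.9]
ee_rot: [0.707, -0.707, -0.012, 0.012]
force: [0.5, 0.1, -3.2]
grip_width: 0.315
```

```bash
python3 tilt.py w13.png; python3 -c "
from h import *
q=ctrl.sense()['ee_rot'];print(R.from_quat([q[1],q[2],q[3],q[0]]).as_matrix().round(3))
snap('scene','s13.png')"
```

```text
tilt deg 14.94671306069311 roof y at z0 10.403439595450601 9365
[ 512.29313828 -255.10175174  155.98624771] [ 0.3156054  -0.34066908 -4.10612011] 0.31490996713843455 25.0667
[[ 0.999 -0.    -0.036]
 [ 0.036  0.     0.999]
 [-0.    -1.     0.   ]]
```

View pics/w13.png

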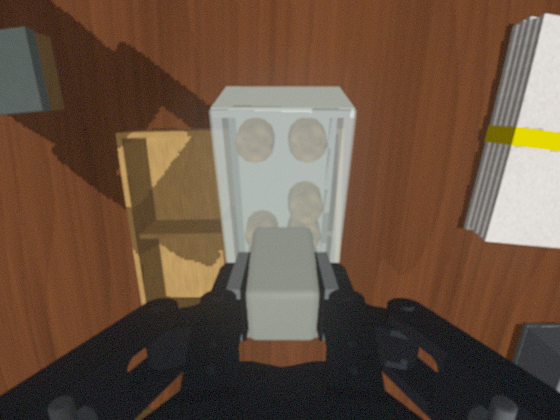

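View pics/s13.png

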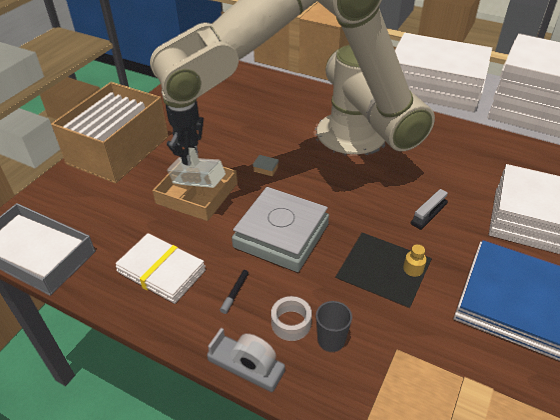

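drive_tool(
  gripper=[1,1,1,1,1,1,1,1,1,1,1,1,1,1,1],
  offset=[
    [0.003,0.006,0],
    [0.003,0.006,0],
    [0,0.006,0],
    [0,0,0],
    [0,0,0.012],
    [0,0,-0.012],
    [0,0,0.012],
    [0,0,-0.012],
    [0,0,0.012],
    [0,0,-0.012],
    [0,0,0.012],
    [0,0,-0.012],
    [0,0,0],
    [0,0,0],
    [0,0,0],
  ],
  turn=[0,0,0,0,0,0,0,0,0,0,0,0,0,0,0],
)

```text
time_s: 26.42
eef_pos: [518.4, -254.4, 138.3]
ee_rot: [0.707, -0.707, -0.013, 0.013]
force: [0.6, -0.5, -2.4]
grip_width: 0.318
```

```bash
python3 tilt.py w14.png; python3 -c "
from h import *
im,d,M=snap('scene','s14.png')
cv2.imwrite('pics/s14z.png',cv2.resize(im[110:250,110:310,::-1],None,fx=3.5,fy=3.5,interpolation=cv2.INTER_CUBIC))"
```

```text
tilt deg 14.773271388447663 roof y at z0 10.234187023346895 9323
[ 518.43170949 -254.37191702  138.28020277] [-0.15355256 -0.12574491 -2.65333159] 0.31605346247231486 26.4667
```

View pics/w14.png

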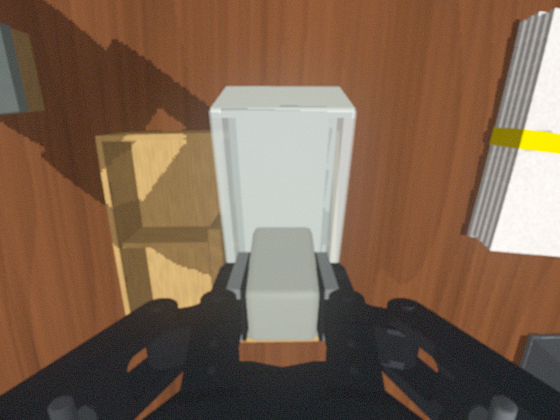

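View pics/s14z.png

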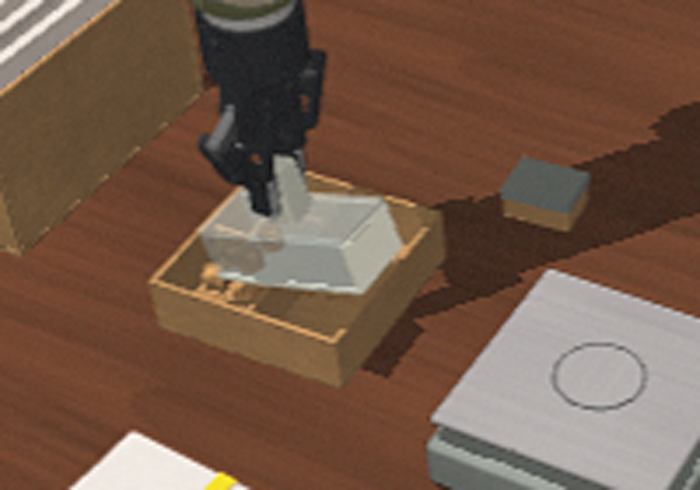

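drive_tool(
  gripper=[1,1,1,1,1,1,1,1,1,1,1,1,1,1,1,1,1,1,1,1],
  offset=[
    [0,-0.003,0],
    [0,-0.006,0],
    [0,-0.006,0],
    [0,-0.006,0],
    [0,-0.003,0],
    [-0.003,0,0],
    [-0.006,0,0],
    [-0.009,0,0],
    [-0.012,0,0],
    [-0.014,0,0],
    [-0.014,0,0],
    [-0.012,0,0],
    [-0.009,0,0],
    [-0.006,0,0],
    [-0.003,0,0],
    [0,0.003,0],
    [0,0.006,0],
    [0,0.006,0],
    [0,0.006,0],
    [0,0.003,0],
  ],
  turn=[0,0,0,0,0,0,0,0,0,0,0,0,0,0,0,0,0,0,0,0],
)

```text
time_s: 28.23
eef_pos: [430.4, -257.4, 136.9]
ee_rot: [0.707, -0.707, -0.012, 0.013]
force: [0.6, 0.2, -2.5]
grip_width: 0.321
```

```bash
cat > v.py <<'E'
from h import *
import sys
n=sys.argv[1]
im,d,M=snap('scene','s%s.png'%n)
a=cv2.resize(im[110:250,110:310,::-1],None,fx=3.5,fy=3.5,interpolation=cv2.INTER_CUBIC)
im,d,M=snap('top','t%s.png'%n)
s=ctrl.sense(); print(s['eef_pos'],s['force'],s['grip_width'],s['time_s'])
cv2.imwrite('pics/s%sz.png'%n,a)
cv2.imwrite('pics/t%sz.png'%n,cv2.resize(im[160:270,320:460,::-1],None,fx=5,fy=5,interpolation=cv2.INTER_CUBIC))
E
python3 v.py 15; python3 tilt.py w15.png
```

```text
[ 430.40289458 -257.46901309  137.42107615] [-0.14182717 -0.06249769 -2.1438627 ] 0.3226354213277492 28.3333
tilt deg 14.680358791585434 roof y at z0 10.737321864337062 9264
[ 430.55185669 -257.66734893  137.95727938] [ 0.5446227  -0.0553268  -1.44898779] 0.3170704931311056 28.3833
```

View pics/s15z.png

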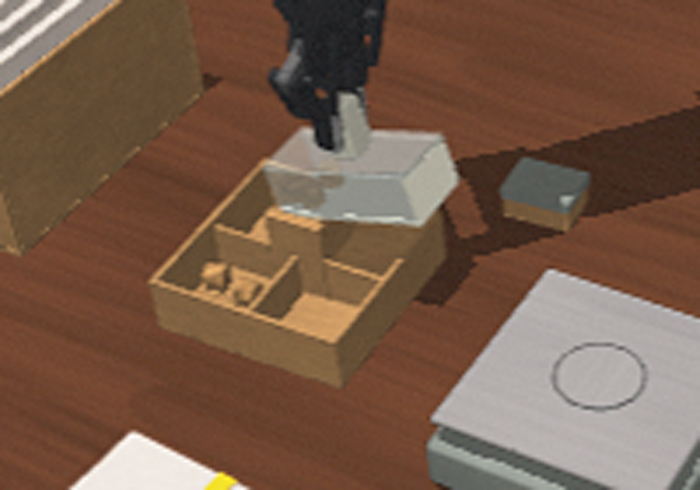

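View pics/w15.png

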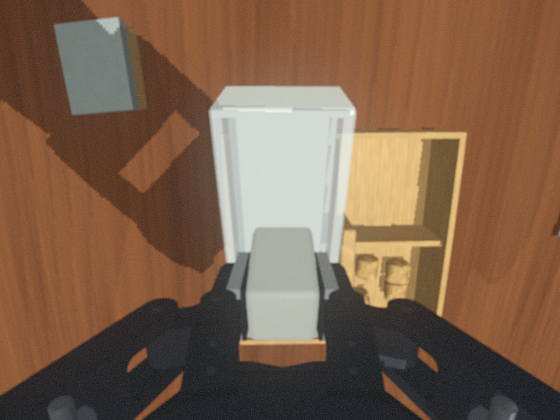

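View pics/t15z.png

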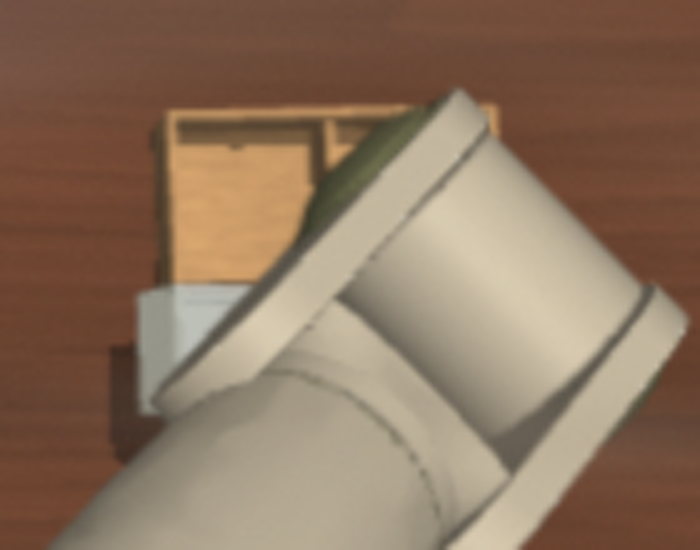

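drive_tool(
  gripper=[1,1,1,1],
  offset=[
    [0,0,0.009],
    [0,0,-0.009],
    [0,0,0],
    [0,0,0],
  ],
  turn=[0,0,0,0],
)

```text
time_s: 28.77
eef_pos: [430.6, -257.8, 138.5]
ee_rot: [-0.707, 0.707, 0.013, -0.012]
force: [-0.2, 0.5, -3.4]
grip_width: 0.322
```

```bash
python3 v.py 16
```

```text
[ 430.5175463  -257.62770255  138.3823286 ] [ 0.4795926  -0.69908446 -2.05139813] 0.3185614441160444 28.8667
```

View pics/s16z.png

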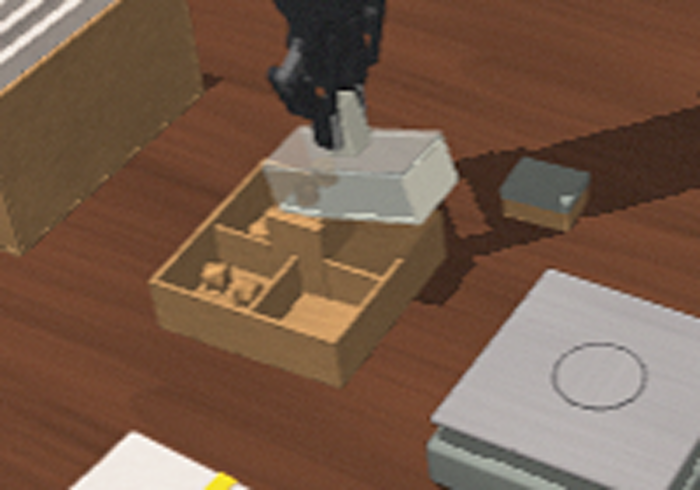

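drive_tool(
  gripper=[1,1,1,1,1,1,1,1,1,1,1,1,1,1],
  offset=[
    [0,0,0.002],
    [0,0,0.004],
    [0,0,0.006],
    [0,0,0.008],
    [0,0,0.01],
    [0,0,0.01],
    [0,0,0.01],
    [0,0,0.01],
    [0,0,0.008],
    [0,0,0.006],
    [0,0,0.004],
    [0,0,0.002],
    [0,0,0],
    [0,0,0],
  ],
  turn=[0,0,0,0,0,0,0,0,0,0,0,0,0,0],
)

```text
time_s: 30.03
eef_pos: [427.7, -178.0, 138.3]
ee_rot: [-0.707, 0.707, 0.013, -0.013]
force: [-0.0, 0.2, -2.8]
grip_width: 0.319
```

```bash
python3 v.py 17; python3 tilt.py w17.png
```

```text
[ 427.66971675 -178.115988    138.28046935] [-0.458606   -0.77412731 -2.3394041 ] 0.31845274924376776 30.1333
tilt deg 14.669977869621238 roof y at z0 10.123925178423512 9345
[ 427.62645188 -178.13568729  138.24434115] [-0.05555071 -0.24841759 -1.28870479] 0.32223474836275345 30.1833
```

View pics/s17z.png

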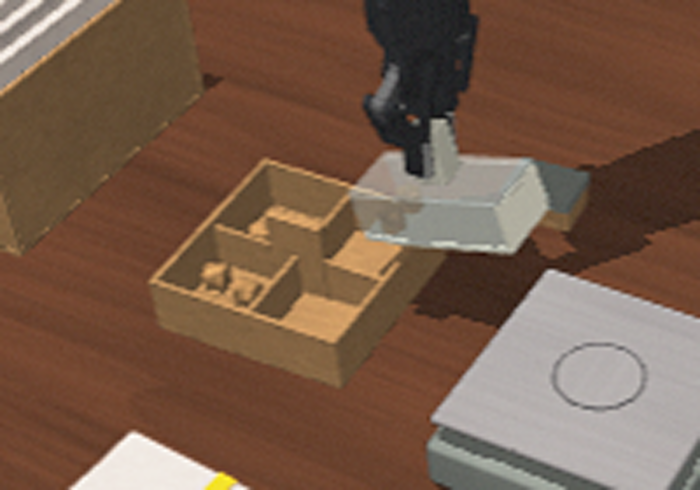

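View pics/t17z.png

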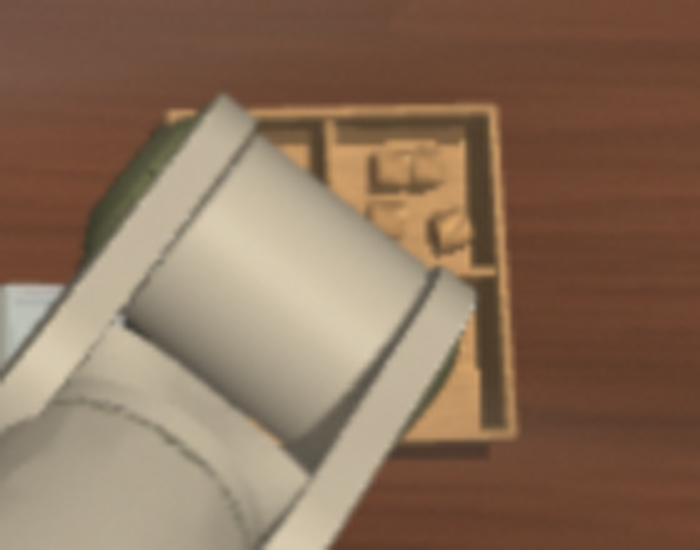

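```bash
python3 -c "
import cv2
a=cv2.imread('pics/s17.png')
cv2.imwrite('pics/s17y.png',cv2.resize(a[150:200,150:280],None,fx=6,fy=6,interpolation=cv2.INTER_CUBIC))"
```

```text
(no output)
```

View pics/s17y.png

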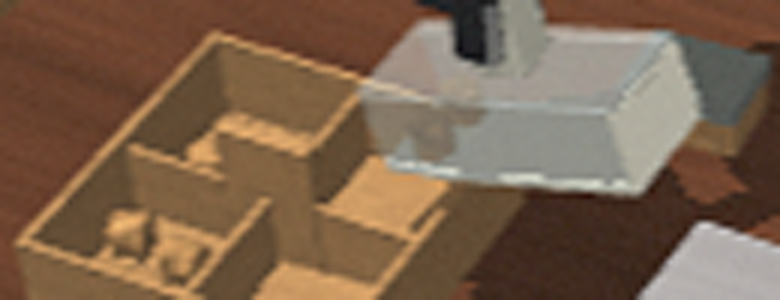

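View pics/w17.png

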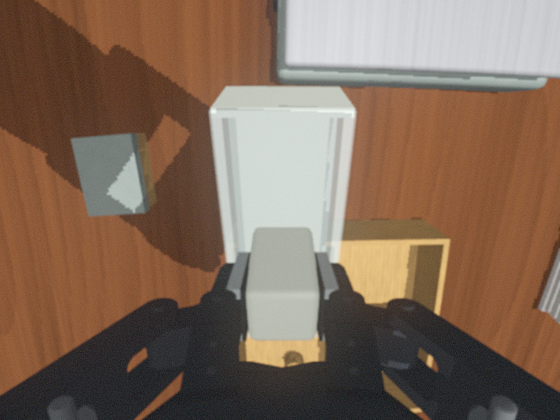

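drive_tool(
  gripper=[1,1,1,1],
  offset=[
    [0,0,0.007],
    [0,0,-0.007],
    [0,0,0],
    [0,0,0],
  ],
  turn=[0,0,0,0],
)

```text
time_s: 30.57
eef_pos: [427.7, -178.1, 138.3]
ee_rot: [-0.707, 0.707, 0.013, -0.013]
force: [0.3, 0.5, -2.8]
grip_width: 0.316
```

```bash
cat > vv.py <<'E'
from h import *
import sys
n=sys.argv[1]
im,d,M=snap('scene','s%s.png'%n)
x0,y0=map(int,sys.argv[2:4])
cv2.imwrite('pics/s%sy.png'%n,cv2.resize(im[y0:y0+60,x0:x0+130,::-1],None,fx=6,fy=6,interpolation=cv2.INTER_CUBIC))
s=ctrl.sense(); print(s['eef_pos'],s['time_s'])
E
python3 vv.py 18 150 150
```

```text
[ 427.63932577 -177.91552249  138.28419721] 30.6167
```

View pics/s18y.png

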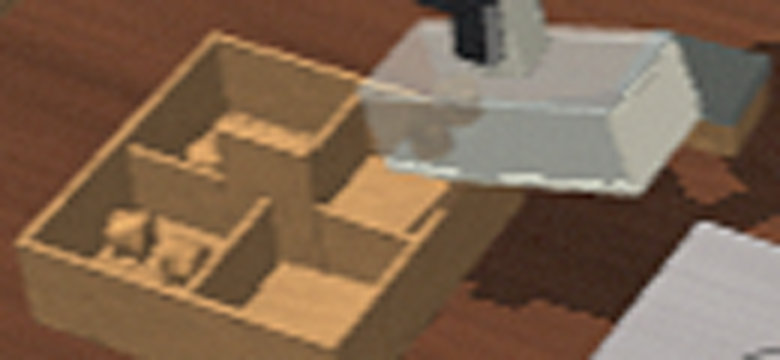

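drive_tool(
  gripper=[1,1,1,1],
  offset=[
    [0,0,0.009],
    [0,0,-0.009],
    [0,0,0],
    [0,0,0],
  ],
  turn=[0,0,0,0],
)

```text
time_s: 30.95
eef_pos: [427.7, -177.7, 138.3]
ee_rot: [-0.707, 0.707, 0.013, -0.013]
force: [-0.1, -0.0, -2.5]
grip_width: 0.322
```

```bash
python3 vv.py 19 150 150
```

```text
[ 427.60982871 -177.6526089   138.28238311] 31.0
```

View pics/s19y.png

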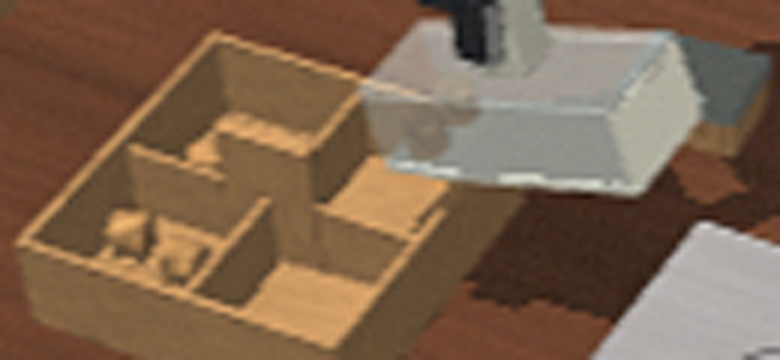

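drive_tool(
  gripper=[1,1,1,1,1,1],
  offset=[
    [0,0,0.011],
    [0,0,-0.011],
    [0,0,0.011],
    [0,0,-0.011],
    [0,0,0],
    [0,0,0],
  ],
  turn=[0,0,0,0,0,0],
)

```text
time_s: 31.5
eef_pos: [427.7, -177.8, 138.3]
ee_rot: [-0.707, 0.707, 0.013, -0.013]
force: [-0.3, -0.4, -2.4]
grip_width: 0.323
```

```bash
python3 vv.py 20 150 150
```

```text
[ 427.6185479  -177.70105201  138.28481161] 31.55
```

View pics/s20y.png

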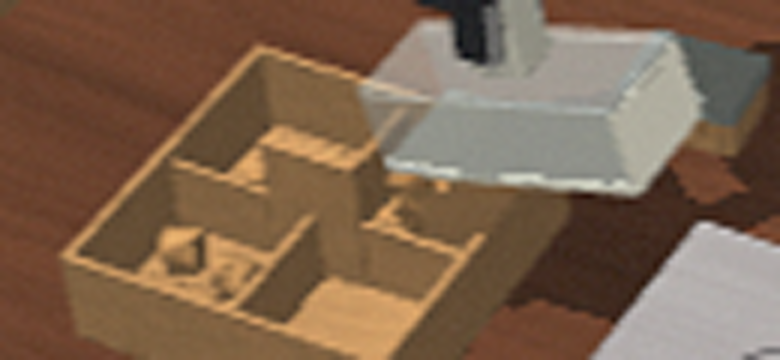

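drive_tool(
  gripper=[1,1,1,1,1,1,1,1,1,1,1,1,1,1],
  offset=[
    [0,-0.005,0],
    [0,-0.01,0],
    [0,-0.015,0],
    [0,-0.015,0.002],
    [0,-0.005,0.006],
    [0,0,0.012],
    [0,0,0.018],
    [0,0,0.02],
    [0,0,0.02],
    [0,0,0.02],
    [0,0,0.018],
    [0,0,0.012],
    [0,0,0.006],
    [0,0,0],
  ],
  turn=[0,0,0,0,0,0,0,0,0,0,0,0,0,0],
)

```text
time_s: 32.72
eef_pos: [422.3, -42.4, 187.8]
ee_rot: [0.707, -0.707, -0.013, 0.014]
force: [-0.7, 0.8, -2.1]
grip_width: 0.319
```

```bash
python3 v.py 21; python3 - <<'E'
from h import *
im,d,M=snap('top','t21b.png'); C=cloud('top',d,M)
for x in ctrl.regions_of('top','tray_mid')[:1]:
    P=C[x['mask']&(d>0)]; print(x['score'],rect(P,70,90),rect(P,44,58))
for i in range(1):
    for x in ctrl.pinpoint('top','plug0_mid'): print(round(x['score'],2),w(M,x['centre']).round(0))
E
```

```text
[422.68505074 -43.85374772 188.00998187] [-0.33686524  0.70900598 -2.39454626] 0.3152678500138989 32.8167
0.62 (array([ 472. , -255.1]), array([10.3, 46.1]), 4.3, 82, array([ 471.8, -255.9,   77.9])) (array([ 472.9, -256.1]), array([171.2, 170.6]), 2.5, 416, array([ 470.8, -246. ,   48.9]))
0.63 [ 410. -223.   12.]
0.43 [456. 356.  39.]
```

View pics/t21z.png

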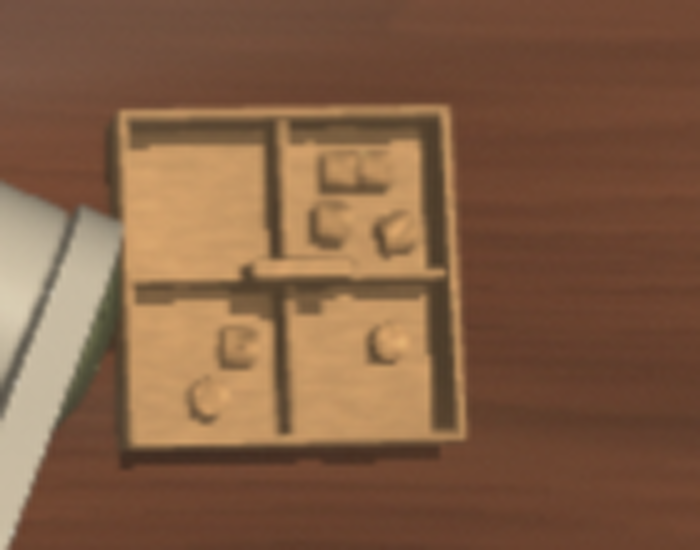

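View pics/s21.png

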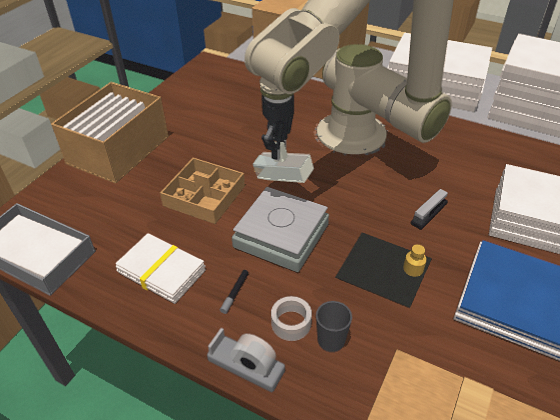

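drive_tool(
  gripper=[1,1,1,1,1,1,1,1,1,1,1,1,1,1],
  offset=[
    [0,0,0],
    [0,0,0],
    [0,0,0],
    [0,0,0],
    [0,0,0],
    [0,0,0],
    [0,0,0],
    [0,0,0],
    [0,0,0],
    [0,0,0],
    [0,0,0],
    [0,0,0],
    [0,0,0],
    [0,0,0],
  ],
  turn=[6.7,6.7,6.7,6.7,6.7,6.7,6.7,6.7,6.7,6.7,6.7,6.7,6.7,0],
)

```text
time_s: 34.13
eef_pos: [422.8, -44.4, 188.2]
ee_rot: [-0.52, 0.52, -0.479, 0.479]
force: [0.2, -0.4, -2.7]
grip_width: 0.32
```

drive_tool(
  gripper=[1,1,1,1,1,1,1,1,1,1,1,1],
  offset=[
    [-0.02,0,0.005],
    [-0.03,0,0.007],
    [-0.035,0,0.008],
    [-0.035,0,0.008],
    [-0.035,0,0.008],
    [-0.035,0,0.008],
    [-0.035,0,0.008],
    [-0.03,0,0.008],
    [-0.02,0,0.005],
    [-0.008,0.01,0.002],
    [0,0,0],
    [0,0,0],
  ],
  turn=[0,0,0,0,0,0,0,0,0,0,0,0],
)

```text
time_s: 35.13
eef_pos: [464.7, 243.0, 177.3]
ee_rot: [-0.521, 0.522, -0.478, 0.477]
force: [0.4, -0.0, -2.1]
grip_width: 0.321
```

```bash
python3 tilt.py w22.png; python3 vv.py 22 320 200; python3 - <<'E'
from h import *
q=ctrl.sense()['ee_rot'];print(R.from_quat([q[1],q[2],q[3],q[0]]).as_matrix().round(3))
for cam in ['top','scene']:
    im,d,M=snap(cam,cam+'22.png'); C=cloud(cam,d,M)
    for x in ctrl.regions_of(cam,'tray_mid')[:1]:
        P=C[x['mask']&(d>0)]; print(cam,x['score'],rect(P,70,90),rect(P,44,58))
    if cam=='top': 
        cv2.imwrite('pics/t22z.png',cv2.resize(im[160:270,320:460,::-1],None,fx=5,fy=5,interpolation=cv2.INTER_CUBIC))
        # high spots in tray
        import numpy as np
    print([ (round(x['score'],2),w(M,x['centre']).round(0).tolist()) for x in ctrl.pinpoint(cam,'plug0_mid')])
    print([ (round(x['score'],2),w(M,x['centre']).round(0).tolist()) for x in ctrl.boxes_of(cam,'plug0_mid')])
E
```

```text
tilt deg 15.020761561854146 roof y at z0 10.823466761991979 9487
[465.02939939 242.66705996 177.9033139 ] [-0.045272   -0.13368623 -1.50321153] 0.3170289001283124 35.1833
[465.31947972 242.65497724 178.51528157] 35.2833
[[ 0.086  0.     0.996]
 [-0.996 -0.     0.086]
 [ 0.    -1.     0.   ]]
top 0.94 (array([ 472.6, -254.7]), array([10.6, 47.2]), 1.8, 82, array([ 471.7, -256. ,   77.5])) (array([ 472.6, -256.1]), array([171.2, 170.6]), 2.6, 533, array([ 475.2, -257.5,   49. ]))
[(0.39, [409.0, -224.0, 8.0])]
[]
scene 0.92 (array([ 475.5, -256.4]), array([14.1, 50.6]), 3.7, 77, array([ 476.8, -254.9,   75.8])) (array([ 476.2, -254.6]), array([178.1, 171.5]), 2.4, 525, array([ 480.9, -247.7,   48.4]))
[(0.37, [418.0, 238.0, 115.0])]
[]
```

View pics/w22.png

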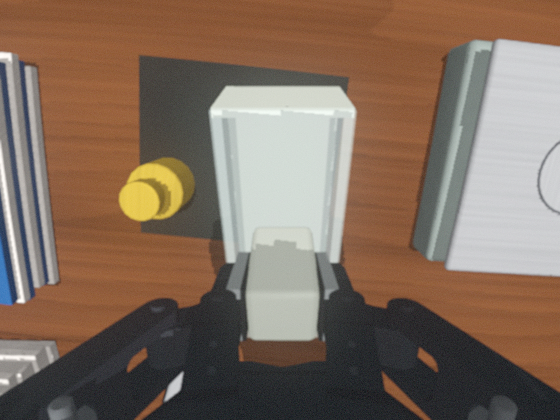

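View pics/s22y.png

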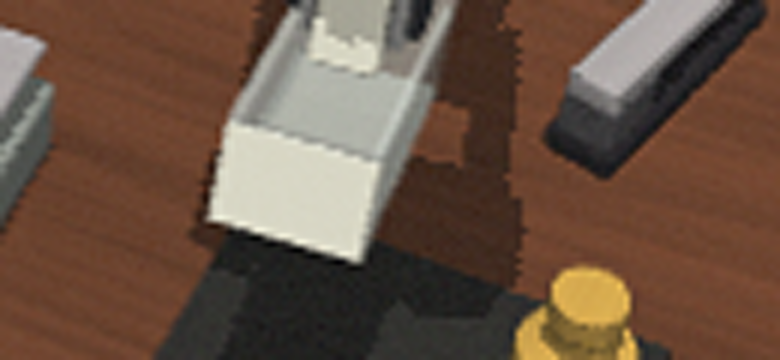

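View pics/t22z.png

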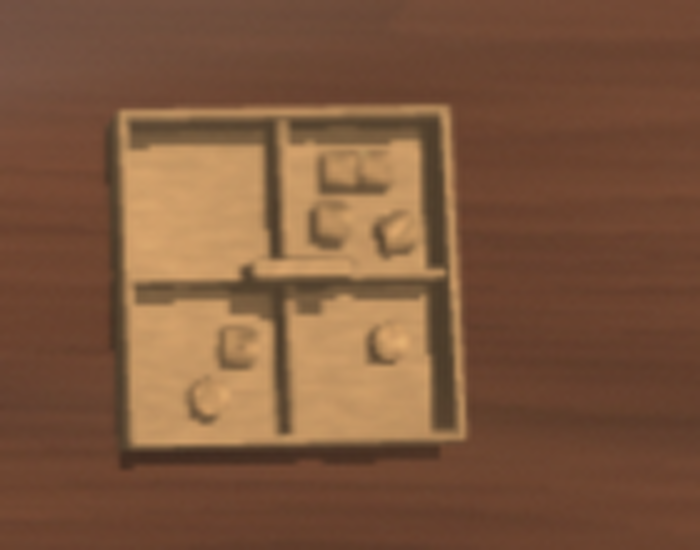

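```bash
python3 -c "
import cv2,numpy as np
a=cv2.imread('pics/w1.png')[70:260,340:460]
b=cv2.imread('pics/w2.png')[40:360,400:560]
c=cv2.imread('pics/w3.png')[130:310,0:110]
f=lambda x:cv2.resize(x,(int(x.shape[1]*550/x.shape[0]),550),interpolation=cv2.INTER_CUBIC)
o=np.hstack([f(a),f(b)]);print(o.shape)
cv2.imwrite('pics/cnt.png',o[:, :800])
a=cv2.imread('pics/scene22.png')[200:270,310:410]
cv2.imwrite('pics/cnt2.png',cv2.resize(a,None,fx=8,fy=8,interpolation=cv2.INTER_CUBIC))
"
```

```text
(550, 622, 3)
```

View pics/cnt.png

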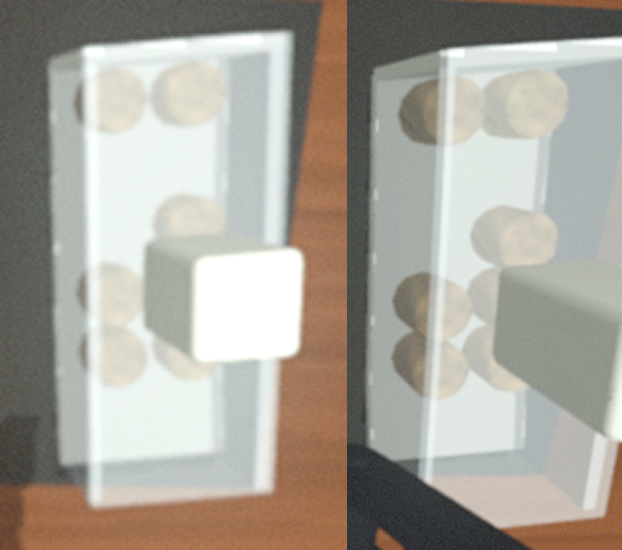

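View pics/cnt2.png

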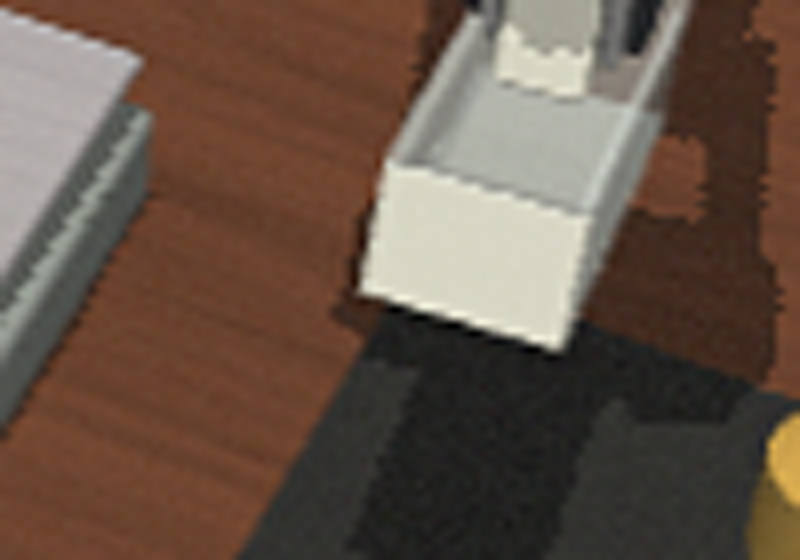

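drive_tool(
  gripper=[1,1,1,1,1,1,1,1,1,1,1,1,1,1,1,1,1,1],
  offset=[
    [-0.002,0.03,0],
    [-0.002,0.03,0],
    [0,0.025,0],
    [0,0.01,0],
    [0,0.005,0],
    [0,0.002,0.002],
    [0,0.002,0.003],
    [0,0.002,0.003],
    [0,0.002,0.003],
    [0,0.002,0.003],
    [0,0.002,0.003],
    [0,0.002,0.003],
    [0,0.001,0.002],
    [0,0.001,0.001],
    [0,0.001,0],
    [0,0,0],
    [0,0,0],
    [0,0,0],
  ],
  turn=[0,0,0,0,0,0,0,0,0,0,0,0,0,0,0,0,0,0],
  force=20,
)

```text
time_s: 37.18
eef_pos: [489.4, 250.1, 63.6]
ee_rot: [0.522, -0.52, 0.477, -0.479]
force: [-0.5, -0.3, 10.2]
grip_width: 0.32
```

```bash
python3 tilt.py w23.png
```

```text
tilt deg 3.634744735959799 roof y at z0 9.294294249006354 8882
[489.35766728 250.1455734   63.58881211] [-1.39692657 -0.86173322 10.40556166] 0.3191319016354127 37.2333
```

View pics/w23.png

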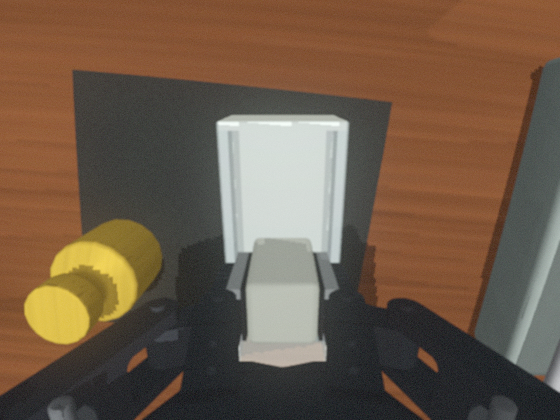

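drive_tool(
  gripper=[1,1,1,0.9,0.8,0.6,0.4,0.2,0,0,0,0,0,0,0,0],
  offset=[
    [0,0.0015,0.002],
    [0,0.0015,0.002],
    [0,0,0],
    [0,0,0],
    [0,0,0],
    [0,0,0],
    [0,0,0],
    [0,0,0],
    [0,0,0],
    [0,0,0],
    [0,-0.02,0],
    [0,-0.035,0],
    [0,-0.035,0],
    [0,-0.035,0],
    [0,0,0],
    [0,0,0],
  ],
  turn=[0,0,0,0,0,0,0,0,0,0,0,0,0,0,0,0],
)

```text
time_s: 38.62
eef_pos: [492.3, 250.4, 184.9]
ee_rot: [0.522, -0.52, 0.477, -0.479]
force: [-0.7, 0.6, -0.6]
grip_width: 0.997
```

```bash
python3 l.py w24.png; python3 - <<'E'
from h import *
im,d,M=snap('wrist','w24b.png'); C=cloud('wrist',d,M)
x=ctrl.regions_of('wrist','shaker_grip')[0]; P=C[x['mask']&(d>0)]; P=P[(P[:,2]>45)&(P[:,2]<58)]
A=np.c_[P[:,:2],np.ones(len(P))]; print(np.linalg.lstsq(A,P[:,2],rcond=None)[0])
print([(round(x['score'],2),w(M,x['centre']).round(0).tolist()) for x in ctrl.pinpoint('wrist','mat')])
E
```

```text
weight_mid (68, 85) (array([461.6, 353.6]), array([31.1, 30.7]), 68.0, 1212, array([463.1, 352.3,  76.8]))
[491.09941309 249.99302512 181.90162984] [ 0.35796035 -0.56784574 -0.24404062] 1.0048901034203739 38.7667
[-1.53434497e-04  8.23125766e-04  5.15892639e+01]
[(0.97, [489.0, 291.0, 5.0]), (0.62, [251.0, 329.0, -2.0])]
```

View pics/w24.png

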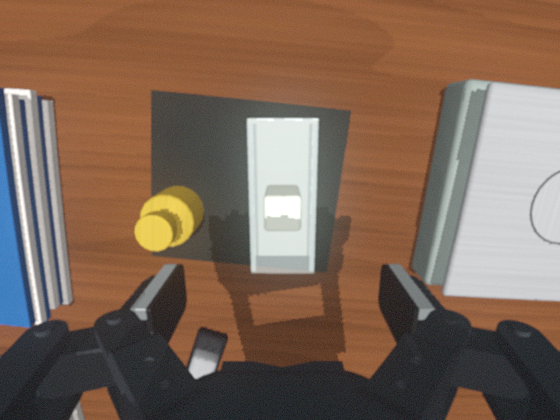

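drive_tool(
  gripper=[0,0,0,0,0,0,0,0,0,0,0,0,0,0,0,0],
  offset=[
    [0,-0.01,0],
    [0.03,0,-0.005],
    [0.035,0,-0.005],
    [0.035,0,-0.005],
    [0.035,0,-0.005],
    [0.035,0,-0.005],
    [0.035,0,-0.005],
    [0.035,0,-0.005],
    [0.035,0,-0.005],
    [0.035,0,-0.005],
    [0.035,0,-0.005],
    [0.035,0,-0.005],
    [0.035,0,-0.005],
    [0.035,0,-0.005],
    [0.027,0,-0.007],
    [0,0,0],
  ],
  turn=[2.3,0,0,0,0,0,0,0,0,0,0,0,0,0,0,0],
)

```text
time_s: 40.25
eef_pos: [440.8, -233.8, 192.5]
ee_rot: [-0.51, 0.511, -0.49, 0.489]
force: [-0.1, 0.5, -0.5]
grip_width: 1.0
```

```bash
cat > tr.py <<'E'
from h import *
import sys
im,d,M=snap('wrist',sys.argv[1]); C=cloud('wrist',d,M)
s=ctrl.sense(); print(s['eef_pos'],s['time_s'])
r=ctrl.regions_of('wrist','tray_mid')[:1]
for x in r:
    P=C[x['mask']&(d>0)]; print(x['score'],rect(P,70,90),rect(P,45,55))
z=C[...,2]; m=((z>14)&(z<27)&(d>0)&(C[...,0]>385)&(C[...,0]<565)&(C[...,1]>-345)&(C[...,1]<-165)).astype(np.uint8)
m=cv2.morphologyEx(m,cv2.MORPH_OPEN,np.ones((5,5),np.uint8))
n,l,st,ce=cv2.connectedComponentsWithStats(m)
for i in range(1,n):
    if st[i,4]>60:
        P=C[l==i]; r=rect(P,0,40); print('px',ce[i].round(0),st[i,4],'w',P.mean(0).round(1),'rect',r[0],r[1],r[2],'ztop',np.percentile(P[:,2],90).round(1))
print([(round(x['score'],2),w(M,x['centre']).round(0).tolist()) for x in ctrl.pinpoint('wrist','plug0_mid')])
E
python3 tr.py w25.png
```

```text
[ 441.18362249 -231.58711609  192.52461116] 40.3
0.56 (array([ 473.1, -256.7]), array([10.1, 48.9]), 2.8, 865, array([ 473.6, -256.4,   79. ])) (array([ 473.1, -256.9]), array([171.1, 171.2]), 2.9, 4884, array([ 480.7, -259.5,   49.9]))
px [356.  93.] 879 w [ 532.7 -296.4   22.1] rect [ 532.8 -296.6] [19.2 37.1] 5.6 ztop 24.6
px [339. 124.] 411 w [ 505.2 -283.2   22.1] rect [ 505.2 -283.8] [17.9 19.7] 89.0 ztop 24.5
px [375. 130.] 419 w [ 501.3 -317.5   22. ] rect [ 500.8 -318. ] [19.6 18.2] 14.5 ztop 24.5
px [284. 190.] 349 w [ 440.2 -236.    22.4] rect [ 438.9 -236.2] [17.9 19.1] 84.2 ztop 24.8
px [364. 190.] 322 w [ 443.4 -313.9   22.1] rect [ 443.4 -314.1] [18.3 19.4] 1.9 ztop 23.4
px [268. 216.] 313 w [ 413.2 -221.2   22.1] rect [ 412.6 -221.2] [19.2 18.5] 79.0 ztop 23.4
[(0.88, [414.0, -222.0, 11.0])]
```

View pics/w25.png

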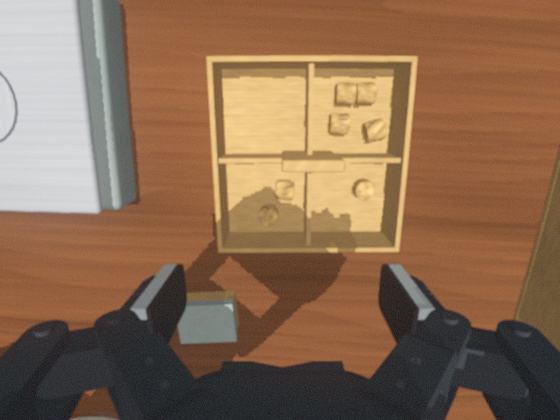

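drive_tool(
  gripper=[0.53,0.53,0.53,0.53,0.53],
  offset=[
    [0,0,-0.01],
    [0,0,-0.01],
    [-0.005,0,-0.01],
    [-0.005,0,0],
    [0,0,0],
  ],
  turn=[0,0,0,0,0],
)

```text
time_s: 40.82
eef_pos: [411.0, -220.0, 193.6]
ee_rot: [0.512, -0.512, 0.488, -0.488]
force: [1.0, -0.1, 0.5]
grip_width: 0.466
```

```bash
python3 - <<'E'
from h import *
im,d,M=snap('wrist','w26.png'); C=cloud('wrist',d,M)
s=ctrl.sense(); q=s['ee_rot']; Rt=R.from_quat([q[1],q[2],q[3],q[0]]).as_matrix()
Q=(C-s['eef_pos'])@Rt; print(s['eef_pos'],s['grip_width'])
k=(d>0)&(C[...,2]>100); Q=Q[k]
for y in range(-80,10,8):
    q=Q[(Q[:,1]>y)&(Q[:,1]<y+8)]
    if len(q)>10: print(y,len(q),np.percentile(q[:,0],[1,99]).round(0),'inner',abs(q[:,0]).min().round(0),np.percentile(q[:,2],[1,99]).round(0))
E
```

```text
[ 411.45345657 -220.44517192  193.60812689] 0.46944653888875426
-80 9308 [-59.  58.] inner 0.0 [-10.  17.]
-72 4734 [-57.  56.] inner 11.0 [-13.  16.]
-64 7055 [-54.  53.] inner 18.0 [-12.  12.]
-56 3530 [-52.  51.] inner 19.0 [-12.  13.]
-48 1105 [-46.  45.] inner 19.0 [-9. 13.]
-40 1240 [-27.  27.] inner 19.0 [-12.  11.]
-32 956 [-34.  33.] inner 19.0 [-12.  11.]
-24 801 [-34.  33.] inner 19.0 [-11.  11.]
-16 643 [-34.  32.] inner 19.0 [-11.  11.]
-8 190 [-26.  26.] inner 19.0 [-11.  10.]
```

View pics/w26.png

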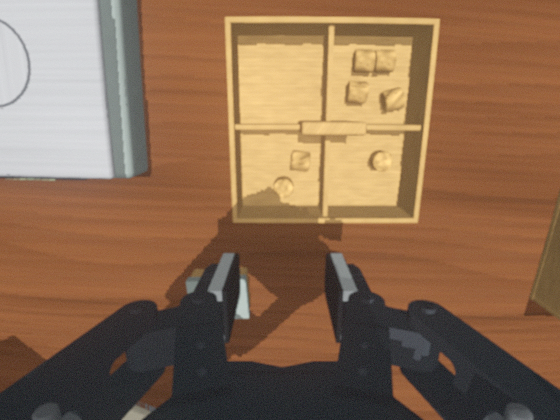

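drive_tool(
  gripper=[0.53,0.53,0.53,0.53,0.53,0.53,0.53,0.53,0.53,0.6,0.7,0.8,0.9,1,1,1,1],
  offset=[
    [0.001,0.03,0.0017],
    [0,0.035,0],
    [0,0.035,0],
    [0,0.03,0],
    [0,0.025,0],
    [0,0.015,0],
    [0,0.01,0],
    [0,0.0035,0],
    [0,0,0],
    [0,0,0],
    [0,0,0],
    [0,0,0],
    [0,0,0],
    [0,0,0],
    [0,0,0],
    [0,0,0],
    [0,0,0],
  ],
  turn=[0,0,0,0,0,0,0,0,0,0,0,0,0,0,0,0,0],
  force=20,
)

```text
time_s: 42.28
eef_pos: [413.7, -222.4, 10.7]
ee_rot: [0.511, -0.511, 0.488, -0.489]
force: [-0.7, 1.9, 6.3]
grip_width: 0.218
```

```bash
python3 -c "
from h import *
snap('wrist','w27.png'); s=ctrl.sense(); print(s['eef_pos'],s['force'],s['grip_width']*85)"
```

```text
[ 413.68365172 -222.41008964   10.74539026] [0.55838847 1.08588086 7.11841899] 19.01380606326876
```

View pics/w27.png

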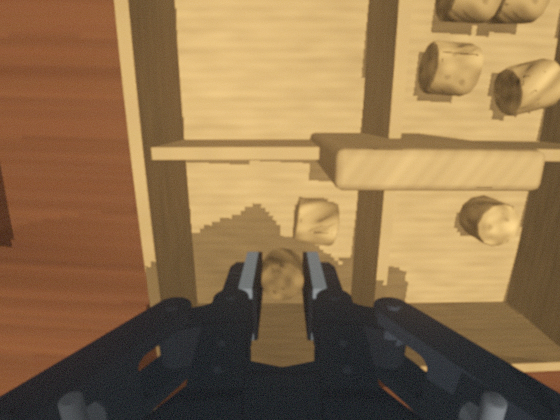

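drive_tool(
  gripper=[1,1,1,1,1,1,1,1,1,1,1,1,1,1,1,1],
  offset=[
    [0,-0.015,0],
    [0,-0.03,0],
    [0,-0.035,0],
    [0,-0.02,0],
    [0,0,0.015],
    [0,0,0.025],
    [0,0,0.03],
    [0,0,0.025],
    [0,0,0.008],
    [0,0,0],
    [0,0.03,0],
    [0,0.03,0],
    [0,0.02,0],
    [0,0.01,0],
    [0,0.004,0],
    [0,0,0],
  ],
  turn=[0,0,0,0,0,0,0,0,0,0,0,0,0,0,0,0],
)

```text
time_s: 43.67
eef_pos: [515.6, -217.4, 15.9]
ee_rot: [-0.511, 0.511, -0.489, 0.488]
force: [-0.1, 0.1, 0.3]
grip_width: 0.216
```

```bash
python3 -c "
from h import *
snap('wrist','w28.png'); s=ctrl.sense(); print(s['eef_pos'],s['force'],s['grip_width']*85)"
```

```text
[ 516.13758457 -217.63221433   16.72834654] [-0.29097793 -0.43062784  0.17272395] 18.436189191900063
```

View pics/w28.png

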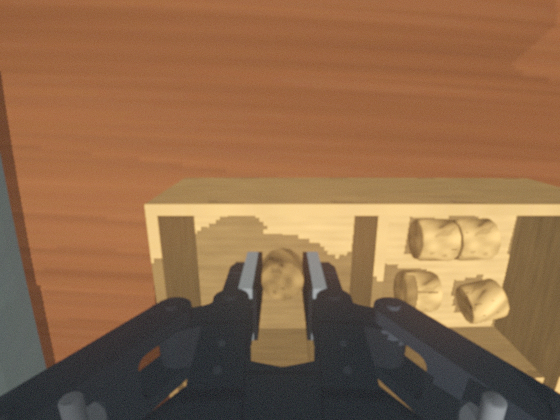

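Plug (283,272) is over the empty compartment. Lower 3 mm, release, rise and look.

drive_tool(
  gripper=[1,0.9,0.8,0.7,0.6,0.53,0.53,0.53,0.53,0.53,0.53,0.53,0.53,0.53],
  offset=[
    [0,0.004,0],
    [0,0,0],
    [0,0,0],
    [0,0,0],
    [0,0,0],
    [0,0,0],
    [0,0,0],
    [0,-0.02,0],
    [0,-0.03,0],
    [0,-0.03,0],
    [0,-0.03,0],
    [0,-0.03,0],
    [0,-0.03,-0.02],
    [0,0,-0.02],
  ],
  turn=[0,0,0,0,0,0,0,0,0,0,0,0,0,0],
)

```text
time_s: 44.88
eef_pos: [477.7, -220.2, 187.2]
ee_rot: [0.512, -0.511, 0.485, -0.491]
force: [-0.4, -0.7, 0.4]
grip_width: 0.463
```

```bash
python3 tr.py w29.png
```

```text
[ 474.1029809  -219.59068306  184.55834612] 44.9333
0.96 (array([ 473.5, -256.8]), array([ 9.7, 49.3]), 2.8, 852, array([ 474.3, -256.2,   78.5])) (array([ 473. , -256.8]), array([170.6, 171.2]), 2.5, 4058, array([ 485.9, -261.9,   49.9]))
px [408. 128.] 91 w [ 543.9 -334.1   20.7] rect [ 543.7 -333.9] [15.6  1.5] 3.2 ztop 25.5
px [366. 137.] 876 w [ 533.7 -295.8   21.8] rect [ 533.3 -296.6] [19.6 37. ] 3.1 ztop 24.5
px [280. 153.] 336 w [ 514.6 -217.3   22.5] rect [ 514.4 -217.3] [18.9 18.7] 3.2 ztop 23.5
px [405. 158.] 70 w [ 515.3 -336.1   21. ] rect [ 515.3 -336. ] [13.3  1.2] 3.7 ztop 25.8
px [349. 166.] 402 w [ 505.9 -283.1   22.1] rect [ 505.3 -283.7] [17.9 19.1] 89.8 ztop 24.7
px [385. 173.] 362 w [ 500.9 -317.6   22.4] rect [ 500.8 -318.3] [18.5 18.2] 16.0 ztop 24.6
px [295. 229.] 346 w [ 440.6 -235.9   22.1] rect [ 438.8 -236.2] [18.1 19.4] 83.6 ztop 24.8
px [373. 229.] 315 w [ 444.3 -313.4   21.7] rect [ 443.4 -314.3] [19.  18.1] 70.2 ztop 23.3
px [250. 273.] 65 w [ 389.6 -191.9   20.3] rect [ 389.6 -191.8] [ 1.5 13.4] 4.5 ztop 25.1
px [286. 273.] 285 w [ 391.4 -229.3   20.5] rect [ 391.3 -229.1] [ 5.4 58. ] 6.8 ztop 25.0
px [380. 273.] 166 w [ 395.9 -327.3   20.8] rect [ 395.6 -326. ] [ 5.5 32.3] 11.1 ztop 25.1
[(0.73, [516.0, -216.0, 13.0])]
```

View pics/w29.png

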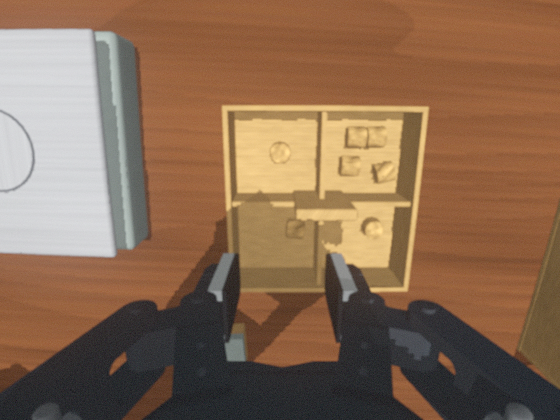

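drive_tool(
  gripper=[0.4,0.4,0.4,0.4,0.4,0.4,0.4,0.4,0.4,0.4,0.4,0.4,0.4,0.4,0.4,0.4,0.4],
  offset=[
    [0,0,0],
    [0,0,0],
    [0,0,0],
    [0,0,0],
    [0,0,0],
    [0,0,0],
    [0,0,0],
    [0,0,0],
    [0,0,0],
    [0,0,0],
    [0,0,0],
    [0,0,0],
    [0,0,0],
    [0,0,0],
    [-0.001,0.01,-0.02],
    [-0.001,0.015,-0.017],
    [0,0,0],
  ],
  turn=[-6.95,-6.95,-6.95,-6.95,-6.95,-6.95,-6.95,-6.95,-6.95,-6.95,-6.95,-6.95,-6.95,0,0,0,0],
)

```text
time_s: 46.45
eef_pos: [475.4, -257.6, 153.9]
ee_rot: [0.708, -0.706, -0.015, 0.018]
force: [-1.1, -0.2, -0.6]
grip_width: 0.602
```

```bash
python3 tr.py w30.png; python3 -c "
from h import *
q=ctrl.sense()['ee_rot'];print(R.from_quat([q[1],q[2],q[3],q[0]]).as_matrix().round(3))"
```

```text
[ 475.66760147 -256.49012295  155.09524488] 46.5
0.68 (array([ 473.6, -256.3]), array([ 9.9, 49.6]), 2.5, 1012, array([ 473.5, -254.8,   79.2])) (array([ 473.3, -256.9]), array([171.1, 170.4]), 2.7, 4925, array([ 472.3, -239.1,   49.9]))
px [332. 155.] 451 w [ 513.9 -216.7   22.2] rect [ 514.1 -216.9] [18.5 19.1] 6.0 ztop 23.3
px [243. 173.] 488 w [ 440.  -235.2   22.1] rect [ 439.3 -235.6] [17.8 19.6] 85.3 ztop 24.6
px [315. 230.] 454 w [ 505.1 -283.2   22. ] rect [ 505.8 -284.4] [18.  19.7] 89.2 ztop 24.6
px [343. 239.] 617 w [ 530.5 -290.7   21.7] rect [ 531.9 -295.6] [19.  33.7] 0.7 ztop 24.5
px [246. 258.] 371 w [ 443.9 -313.    21.6] rect [ 444.  -314.3] [18.3 18.1] 1.8 ztop 23.3
px [307. 264.] 397 w [ 500.2 -316.7   21.5] rect [ 500.7 -318.3] [20.  17.3] 16.1 ztop 24.3
px [242. 282.] 159 w [ 440.3 -338.9   20.5] rect [ 440.2 -339. ] [25.5  1.9] 3.1 ztop 25.2
px [268. 282.] 132 w [ 464.4 -337.7   20.5] rect [ 464.3 -337.6] [20.1  1.6] 2.8 ztop 25.0
px [296. 282.] 156 w [ 491.6 -336.4   20.4] rect [ 491.8 -336.3] [23.8  1.8] 2.3 ztop 24.8
px [323. 283.] 155 w [ 516.7 -335.3   20.4] rect [ 516.7 -335.4] [23.8  1.8] 1.9 ztop 25.1
[(0.79, [513.0, -220.0, 14.0])]
[[ 0.999 -0.    -0.05 ]
 [ 0.05   0.001  0.999]
 [-0.    -1.     0.001]]
```

View pics/w30.png

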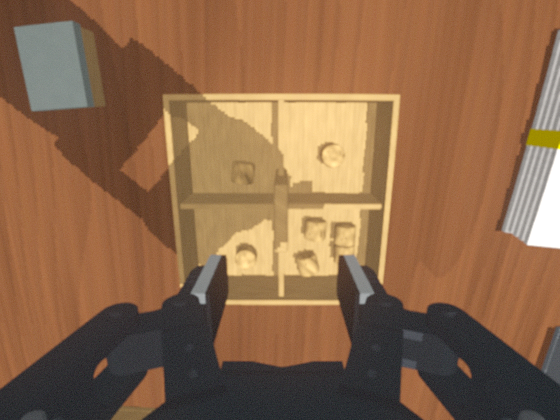

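drive_tool(
  gripper=[0.4,0.4,0.4,0.4,0.4,0.4,0.6,0.8,0.9,1,1,1,1],
  offset=[
    [-0.002,0.03,0],
    [0,0.03,0],
    [0,0.025,0],
    [0,0.01,0],
    [0,0.004,0],
    [0,0,0],
    [0,0,0],
    [0,0,0],
    [0,0,0],
    [0,0,0],
    [0,0,0],
    [0,0,0],
    [0,0,0],
  ],
  turn=[0,0,0,0,0,0,0,0,0,0,0,0,0],
  force=60,
)

```text
time_s: 47.68
eef_pos: [474.5, -256.6, 59.0]
ee_rot: [-0.706, 0.707, 0.019, -0.018]
force: [-0.7, 1.0, 7.5]
grip_width: 0.1
```

```bash
python3 -c "
from h import *
snap('wrist','w31.png'); s=ctrl.sense(); print(s['eef_pos'],s['force'],s['grip_width']*85)"
```

```text
[ 474.47001816 -256.58461523   59.02257416] [-1.78219022  0.41732617  7.12075088] 8.503733874376033
```

View pics/w31.png

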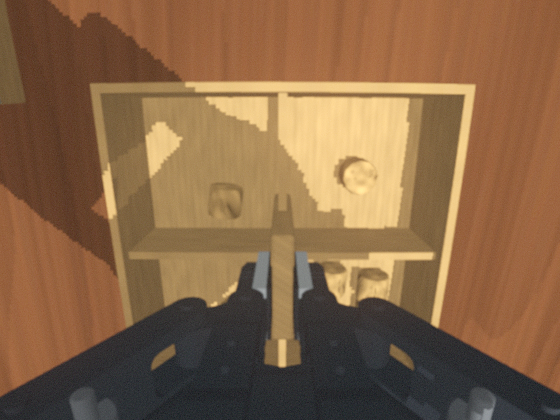

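drive_tool(
  gripper=[1,1,1,1,1,1,1,1,1],
  offset=[
    [0,-0.003,0],
    [0,-0.008,0],
    [0,-0.012,0],
    [0,-0.016,0],
    [0,-0.02,0],
    [0,-0.018,0],
    [0,-0.012,0],
    [0,-0.006,0],
    [0,0,0],
  ],
  turn=[0,0,0,0,0,0,0,0,0],
)

```text
time_s: 48.48
eef_pos: [474.4, -256.5, 154.2]
ee_rot: [-0.706, 0.707, 0.019, -0.018]
force: [-0.1, -0.1, -3.1]
grip_width: 0.102
```

```bash
python3 -c "
from h import *
im,d,M=snap('wrist','w32.png'); C=cloud('wrist',d,M); s=ctrl.sense(); print(s['eef_pos'],s['force'],s['grip_width']*85)
x=ctrl.regions_of('wrist','tray_mid')[0]; P=C[x['mask']&(d>0)]
print(x['score'],rect(P,135,150)); P=P[(P[:,2]>138)&(P[:,2]<150)]
A=np.c_[P[:,:2]-P[:,:2].mean(0),np.ones(len(P))]; print(np.linalg.lstsq(A,P[:,2],rcond=None)[0])
snap('scene','s32.png')
"
```

```text
[ 474.04517141 -256.2032933   152.99563574] [ 0.0844983   1.35956125 -3.44832998] 8.401762049862807
0.79 (array([ 473.2, -249.3]), array([171.5, 155.8]), 2.9, 16308, array([ 471.5, -218.7,  142.4]))
[-1.30078210e-03  2.84501907e-02  1.43318115e+02]
```

View pics/s32.png

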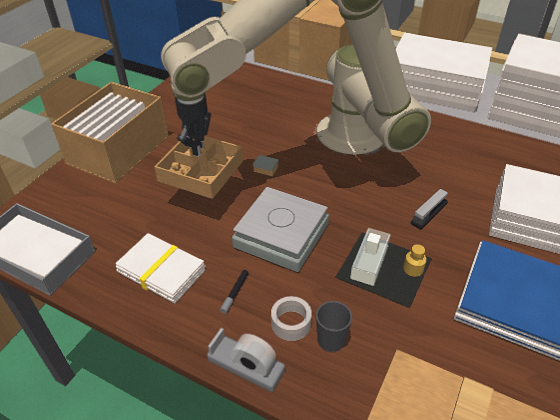

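View pics/w32.png

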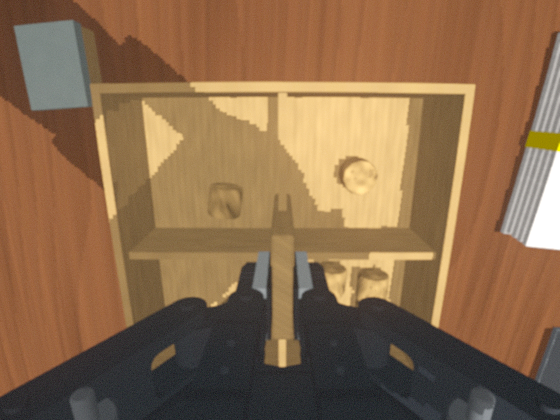

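drive_tool(
  gripper=[1,1,1,1,1,1,1,1,1,1,1,1,1,1,1,1,1,1,1,1],
  offset=[
    [0.001,0,0.003],
    [0.001,0,0.006],
    [0.002,0,0.009],
    [0.003,0,0.012],
    [0.003,0,0.015],
    [0.004,0,0.018],
    [0.004,0,0.021],
    [0.004,0,0.024],
    [0.005,0,0.024],
    [0.005,0,0.024],
    [0.004,0,0.024],
    [0.004,0,0.022],
    [0.004,0,0.018],
    [0.003,0,0.015],
    [0.003,0,0.012],
    [0.002,0,0.009],
    [0.001,0,0.006],
    [0,0,0.004],
    [0,0,0],
    [0,0,0],
  ],
  turn=[0,0,0,0,0,0,0,0,0,0,0,0,0,0,0,0,0,0,0,0],
)

```text
time_s: 50.3
eef_pos: [513.0, 11.9, 152.8]
ee_rot: [-0.707, 0.707, 0.018, -0.018]
force: [-0.3, -0.9, -3.3]
grip_width: 0.102
```

```bash
python3 -c "
from h import *
im,d,M=snap('wrist','w33.png'); C=cloud('wrist',d,M); s=ctrl.sense(); print(s['eef_pos'],s['force'],s['grip_width']*85)
x=ctrl.regions_of('wrist','tray_mid')[0]; P=C[x['mask']&(d>0)]
print(x['score'],rect(P,138,150))
im,d,M=snap('top','t33.png'); C=cloud('top',d,M)
x=ctrl.regions_of('top','tray_mid')[0]; P=C[x['mask']&(d>0)]; print(x['score'],rect(P,138,150))
"
```

```text
[513.01251846  11.71584006 152.77627217] [ 0.17239227 -0.08140949 -3.82897128] 8.890612595247413
0.59 (array([511.8,  19.4]), array([171.4, 155.3]), 2.9, 11118, array([509.3,  58.7, 143.2]))
0.61 None
```

View pics/w33.png

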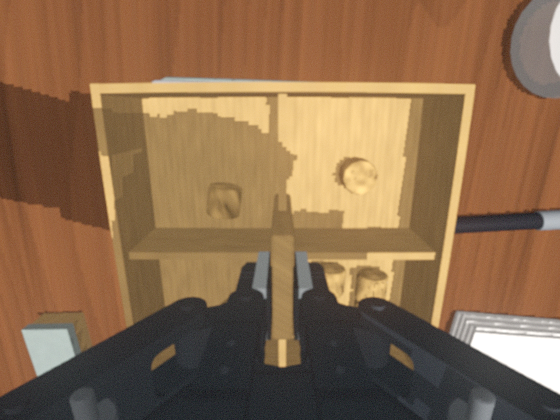

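drive_tool(
  gripper=[1,1,1,1,1,1,1,1,1,1],
  offset=[
    [0.001,0.005,0.0005],
    [0,0.007,0],
    [0,0.005,0],
    [0,0.003,0],
    [0,0.002,0],
    [0,0.002,0],
    [0,0.002,0],
    [0,0.002,0],
    [0,0,0],
    [0,0,0],
  ],
  turn=[0,0,0,0,0,0,0,0,0,0],
)

```text
time_s: 51.33
eef_pos: [514.0, 12.7, 124.9]
ee_rot: [-0.707, 0.707, 0.019, -0.019]
force: [-2.0, 0.3, 0.1]
grip_width: 0.102
```

drive_tool(
  gripper=[0.9,0.8,0.7,0.6,0.5,0.5,0.5,0.5,0.5,0.5,0.5,0.5,0.5,0.5,0.5],
  offset=[
    [0,0,0],
    [0,0,0],
    [0,0,0],
    [0,0,0],
    [0,0,0],
    [0,0,0],
    [0,-0.005,0],
    [0,-0.01,0],
    [0,-0.02,0],
    [0,-0.03,0],
    [0,-0.03,0],
    [0,-0.03,0],
    [0,-0.02,0],
    [0,0,0],
    [0,0,0],
  ],
  turn=[0,0,0,0,0,0,0,0,0,0,0,0,0,0,0],
)

```text
time_s: 52.58
eef_pos: [514.2, 12.7, 271.2]
ee_rot: [-0.707, 0.707, 0.02, -0.018]
force: [0.2, 0.2, -0.5]
grip_width: 0.502
```

```bash
python3 -c "
from h import *
im,d,M=snap('wrist','w34.png'); C=cloud('wrist',d,M); s=ctrl.sense(); print(s['eef_pos'],s['force'],s['time_s'])
x=ctrl.regions_of('wrist','tray_mid')[0]; P=C[x['mask']&(d>0)]
print(x['score'],rect(P,112,122),rect(P,138,152)); P=P[(P[:,2]>110)&(P[:,2]<122)]
A=np.c_[P[:,:2]-P[:,:2].mean(0),np.ones(len(P))]; print(np.linalg.lstsq(A,P[:,2],rcond=None)[0])
snap('scene','s34.png')
"
```

```text
[513.80136992  12.81493353 269.85572908] [ 0.22844371  0.33998322 -1.10140304] 52.6333
0.65 (array([513.3,  13.1]), array([170.6, 169.8]), 3.0, 3144, array([513.4,  30.2, 115.6])) (array([513.4,  12.7]), array([ 9.4, 49.7]), 3.3, 661, array([513.5,  14.1, 144.7]))
[-4.44900947e-04  5.18020028e-03  1.15003565e+02]
```

View pics/w34.png

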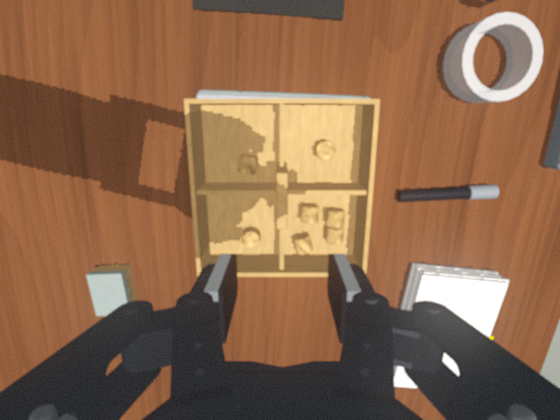

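View pics/s34.png

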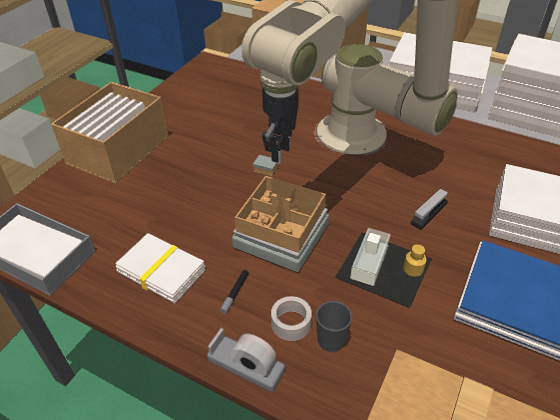

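```bash
python3 -c "
from h import *
im,d,M=snap('top','t35.png'); C=cloud('top',d,M)
for n in ['weight_mid','shaker_grip']:
  x=ctrl.regions_of('top',n)[0]; P=C[x['mask']&(d>0)]; print(n,rect(P,65,85),rect(P,88,105),rect(P,45,57))
print(ctrl.finish_job())"
```

```text
weight_mid (array([460.5, 353.1]), array([30.1, 30.8]), 66.0, 136, array([459.7, 352.3,  76. ])) None (array([458.2, 350.3]), array([37.9, 46.1]), 61.4, 100, array([455. , 345.5,  48. ]))
shaker_grip (array([485.6, 244.8]), array([16.6, 36.5]), 49.1, 23, array([485.6, 244.2,  75. ])) (array([491.8, 251.9]), array([28.5, 29.7]), 1.7, 136, array([491.1, 250.7,  95.2])) (array([491. , 251.7]), array([139.8,  59.8]), 4.4, 1072, array([489.6, 250.6,  50.5]))
the job is handed in; nothing more can be done
None
```

The job is handed in at about 53 s of the 208 s allowed. My last checks showed everything in place, with one deviation: I moved one plug by gripper to fill the fourth compartment. `finish_job` reports no verdict.

- **Check weight:** it stood free on the pan within about 1 mm of centre and pushed it down about 10 mm. It is back on the mat at about (462, 353) mm.
- **Shaker:** the moves only turn about the vertical. I tipped the shaker about 15° in the grip by pressing its back end on the pan edge, then shook it over the tray. All 7 plugs came out, but one compartment stayed empty. The shaker now stands level and empty on the mat.
- **Fourth compartment:** I moved one plug into the empty compartment with the gripper while the tray was still on the table. That fits the judged condition, but the plug was carried there rather than shaken in.
- **Tray knocked aside:** it shifted about 25 mm partway through the shaking, and I measured its position again before each later grasp.
- **Tray on the scale:** it is level at (513.3, 13.1) mm against a pan centre of about (513.8, 12.3) mm. The pan has sunk about 6 to 7 mm. It holds 7 plugs, split 1, 1, 1 and 4.

- **Calibration:** the top and scene cameras disagreed by about 4 mm in x, so I placed by the wrist camera.
- **Bystanders:** they looked unmoved in the last scene picture. I did not measure them again.

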